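# Find the right dust cap for each bit tube and push it home

### The job

Close both drill-bit tubes on the plywood board with the two orange dust caps, each slid straight on and pushed fully home. The caps look alike but each fits only one of the tubes, so offer one up: if it stops at the mouth, it belongs on the other tube. Leave the tape measure, the masking tape and the marker where they lie.

Things in the scene. Friction and masses are not known exactly. Their poses are not given: they have to be found in the camera images.
- board: Plywood board, 270 x 204 x 12 mm, fixed to the bench; place and yaw vary. Origin at bench level, below the point midway between the tube mouths; x runs along the tubes, from the mouths inwards (board: x -121 to +149 mm), y to the left looking into the mouths. Its top, the deck, is 12 mm up. On it lie two grey rectangular tubes, left lane (y +55) and right lane (y -55).
- left_mouth (a point): Centre of the mouth of the left lane's tube, 24 mm above the deck; axes as the board's. One tube is 49 mm wide and 33 high, the other 44 wide and 38 high; which lies in which lane changes and is not told. Each is 140 mm long; saddles and straps (up to 46 mm above the deck) only beyond x = 60 mm.
- right_mouth (a point): The same for the right lane's tube. Both lanes: two guide strips, 10 mm high, 62 mm apart, run from x = -34 to +18 mm of the mouth; their flared entry begins at x = -54 mm, 73 mm wide. A cap (60 mm wide) set on the deck before the entry, mouth to the tube, and pushed along x is steered straight on to the tube.
- cap_a_centre (a point): Centre, half-way up, of the hollow part of one orange cap: 47 mm long (x), 60 wide (y), 48 high, outside the same for both caps; x points out of its open mouth, z up; it lies with its underside on the bench. Bore open at x = +23.5 mm, 42 mm deep. Home, this point lies 18.5 mm past the tube's mouth along x; a cap that does not fit stops with it 23.5 mm before the mouth. 80 g, slides easily.
- cap_a_tab (a point): Middle of that cap's grip tab, 37.5 mm behind its centre and 2 mm above it; axes as the cap's. The tab is a flat fin standing on edge behind the cap's closed end, 12 mm thick (y), 28 mm long (x), 34 mm high (its top 43 mm over the cap's underside): pinch it from above across y. Beside the tab the closed end (14 mm ahead of this point) is flat and can be pushed.
- cap_b_centre (a point): The same for the other cap. One bore is 51.4 mm wide and 35.4 high, the other 46.4 wide and 40.4 high: each cap has about 1 mm of play all round on its own tube and stops at the mouth of the other. Which cap is which is not told.
- cap_b_tab (a point): Middle of the other cap's grip tab, the same.
- tape_measure: Yellow tape measure, 68 x 85 x 34 mm, lying on the bench as a bystander; origin at the centre of its underside.
- masking_tape: Roll of masking tape, 105 mm across, 24 mm high, a bystander lying flat; origin at the centre of its underside.
- marker: Felt marker, 134 mm long, 17 mm thick, a bystander lying on the bench; origin at the centre of its underside.
There are look-alikes about, which are no part of the job. Leave any turquoise look-alike of the part that bears cap_b_centre alone.

How it is judged:
By the outcome, as a careful person would: the job done as asked, in the order asked, and still so for the second after the job is handed in, with the robot touching nothing.
It also fails if it takes over 70 s, if anything falls off the work surface, if the arm or the gripper's body presses on something with over 40 N, if the wrist force passes 120 N, or if a joint passes its speed limit or range.

### The arm

A 7-joint arm with a two-finger parallel gripper is mounted at the origin on a cart in front of the work surface, level with it; the furniture and walls round the work are solid. World frame = base frame: x ahead of the robot, y to its left, z up, the work surface at z = 0. Lengths are in m, angles in rad, forces in N, time in s.
With the tool pointing down it reaches from about 0.425 to 0.925 m from the base axis. Payload 6.8 kg.
Tool frame: the origin (TCP) lies on the centre line of the jaws, within the pads' length; the fingertips stand 17 mm ahead of it and the grasp point (between the pads) lies 2 mm behind it (nose_length is the distance from the TCP to the fingertips, in m); z points along the fingers, x is the direction in which the jaws open and shut, and the axes are right-handed (so a half turn about z gives the same grasp; the last joint's range is limited). The gripper opens to 85 mm and grips with 20 to 120 N. Pads are 22 mm wide; open, the fingers measure 114 mm over their backs; the gripper's body (76 mm by 85 mm) begins 54 mm behind the grasp point. The pads swing forward as they close: fully open they stand 13 mm farther back than shut.
Start: joints at [-1.233, 0.477, 0.022, 1.555, -0.011, 1.109, -0.083], TCP at [0.291, 0.609, 0.248] pointing down, gripper open.
Joint ranges: [-2.96, 2.96], [-0.34, 2.1], [-1.41, 1.46], [0.24, 2.44], [-1.37, 4.51], [0.17, 1.92], [-2.96, 2.96]. Speed limits (rad/s): [2.39, 2.39, 3.14, 3.14, 3.14, 3.14, 3.14].

### API

Orientations are given as a unit quaternion [w, x, y, z].
In Python, from station import * gives the robot as it stands.
- The arm moves only by the tool send_rows, never from a script. Its argument "commands" is a list of rows, each an object with "translation": the shift along the tool's x, y, z in m, a list of three; "rot": the turn, a rotation vector about the tool's x, y, z in degrees, a list of three; "grip": the finger opening in m, from 0 to 0.0854. In form: [{"translation": [tx, ty, tz], "rot": [rx, ry, rz], "grip": grip}, ...]. A call has exactly 5 rows; each row shifts and turns the commanded pose from where the row before left it, along the tool's axes as they then stand; what a row does not reach is not made up. A row lasts 1/12 s, in which the tool goes at most 41.7 mm and 7.16 degrees, less where a joint would pass 70% of its speed; a pose out of reach is approached as far as the arm can. A call with a gripper value outside its range is refused whole. The fingers move at their own pace and stop on an object; "force" is the grip in N (left out, the last holds). Time passes only in rows, so rows that do not move let the fingers close, or fill a call up. It gives the time, the measured TCP pose, the force and the opening at its end, in the units of the state.
- get_obs(): the state, without advancing time (a new reading comes with each control period).
- read_camera(name): name is "scene" or "top" or "wrist"; returns a dict with "pixels" (400x640x3 uint8, red, green, blue), "depth" (400x640 float32, m along the optical axis (not along the pixel's ray), 0 where there is no reading), "mtx" (3x3 intrinsics, pixels), "extrinsics" (4x4, takes a point from camera to world coordinates). Camera axes: x right, y up, looking along -z (the intrinsics and any distortion apply to the point x, -y, -z); pixel columns grow to the right and rows downward; lengths in m; the calibration is good to about 2 mm. A picture is of the moment at which its call begins.
- hand_in(): hands the job in, once; it reports no verdict.
The state is a dict: "t": time; "q": joint angles; "joint_vel": joint speeds; "joint_torque": joint torques, N m; "eef_pos": TCP position; "tool_rot": TCP orientation; "contact_force": force on the tool from outside, world axes, zero at the start; "torque": the same for the moment, N m; "gripper_width": opening from 0.0 (shut) to 1.0 (fully open).
Only numpy, scipy, OpenCV 4.12 (cv2) and the standard library are available. Lean on these libraries where they do the work, as an engineer would, in place of code of your own. Each camera call takes 0.05 s, during which the arm holds its last target.

## Working session

There is one attempt and no reset: what is moved stays moved. The work goes in short steps, Python scripts to look and compute and a tool call to move; the robot and the scene stay as the last step left them, time stands still between calls to the robot, and variables do not carry over. Pictures are saved under pics/ and viewed, and the job is handed in when it is done.

Besides the shell and the picture viewer there is one more tool, called in YAML: its name, and indented under it one key for each argument. send_rows: Moves the arm, as the interface text tells. Its arguments: {"type":"object","properties":{"commands":{"type":"array","items":{"type":"object","properties":{"translation":{"type":"array","items":{"type":"number"}},"rot":{"type":"array","items":{"type":"number"}},"grip":{"type":"number"}}}},"force":{"type":"number"}},"required":["commands"]}

```bash
ls; mkdir -p pics
python3 - <<'E'
from station import *
import cv2,numpy as np
o=get_obs();print({k:np.round(v,3) for k,v in o.items()})
for n in ["scene","top"]:
    c=read_camera(n);cv2.imwrite(f"pics/{n}0.png",c["pixels"][:,:,::-1]);np.savez(f"{n}0.npz",**c);print(c["mtx"],np.round(c["extrinsics"],3))
E
```

```text
pics
{'t': np.float64(0.0), 'q': array([-1.233,  0.478,  0.022,  1.556, -0.012,  1.109, -0.083]), 'joint_vel': array([ 0.001,  0.001,  0.   ,  0.   ,  0.001, -0.001, -0.001]), 'joint_torque': array([-0.0000e+00, -5.9646e+01,  1.6080e+00, -2.8119e+01,  1.2000e-02,
        9.0000e-03,  0.0000e+00]), 'eef_pos': array([0.291, 0.609, 0.247]), 'tool_rot': array([ 0.001,  0.846,  0.533, -0.001]), 'contact_force': array([ 0.015,  0.04 , -0.341]), 'torque': array([-0.031,  0.019,  0.029]), 'gripper_width': np.float64(0.996)}
[[416.02681005   0.         322.91039356]
 [  0.         416.02681005 201.13858811]
 [  0.           0.           1.        ]] [[ 0.494  0.544 -0.679 -0.28 ]
 [-0.869  0.328 -0.37  -0.672]
 [ 0.022  0.773  0.635  0.855]
 [ 0.     0.     0.     1.   ]]
[[463.80892193   0.         321.94017181]
 [  0.         463.80892193 199.15709507]
 [  0.           0.           1.        ]] [[ 0.009  0.972 -0.233  0.296]
 [-1.     0.01   0.003 -0.205]
 [ 0.005  0.233  0.972  1.394]
 [ 0.     0.     0.     1.   ]]
```

View pics/scene0.png

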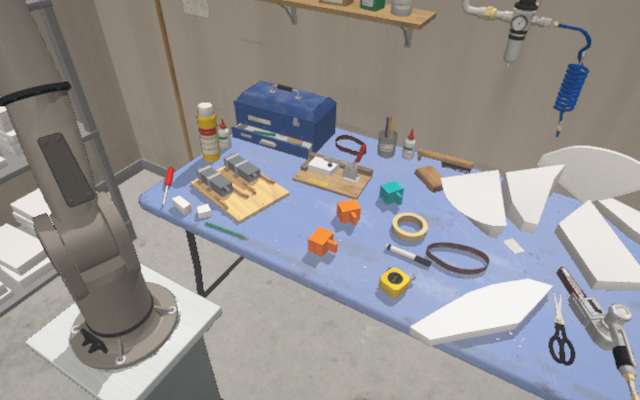

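View pics/top0.png

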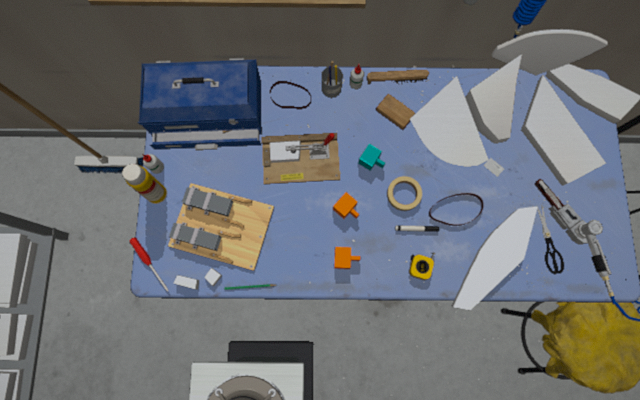

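Scene view: the board with its grey tubes is at about (235,188). The orange caps are at (348,210) and (322,240), with the turquoise look-alike at (392,192). In the top view the caps are at (346,205) and (345,257), with mouths to the left. The tubes are at (208,203) and (197,237), with mouths to the right. Next I'll measure with depth.

```bash
cat > h.py <<'E'
import numpy as np,cv2
def cloud(c):
    K=c["mtx"];E=c["extrinsics"];d=c["depth"]
    v,u=np.mgrid[0:d.shape[0],0:d.shape[1]]
    x=(u-K[0,2])/K[0,0]*d;y=(v-K[1,2])/K[1,1]*d
    P=np.stack([x,-y,-d],-1)@E[:3,:3].T+E[:3,3]
    P[d==0]=np.nan
    return P
def orange(c):
    h=cv2.cvtColor(c["pixels"],cv2.COLOR_RGB2HSV)
    return ((h[...,0]>4)&(h[...,0]<14)&(h[...,1]>200)&(h[...,2]>90)).astype(np.uint8)
E
python3 - <<'E'
from h import *
for n in ["top","scene"]:
    c=dict(np.load(n+"0.npz"));P=cloud(c)
    m=orange(c);k,l,s,ce=cv2.connectedComponentsWithStats(m)
    for i in range(1,k):
        if s[i,4]<80: continue
        p=P[l==i];t=p[p[:,2]>0.035]
        print(n,s[i],np.nanmedian(p,0).round(4),np.nanmax(p[:,2]),len(t))
        top=t[t[:,2]>0.0455]; 
        if len(top)>4:
            r=cv2.minAreaRect(top[:,:2].astype(np.float32)*1000);print(' body top',r)
        r=cv2.minAreaRect(t[:,:2].astype(np.float32)*1000);print(' all top',r)
c=dict(np.load("top0.npz"))
a=c["pixels"][165:285,150:370,::-1];cv2.imwrite("pics/crop0.png",cv2.resize(a,None,fx=3.6,fy=3.6,interpolation=cv2.INTER_CUBIC))
P=cloud(c)
# orthomap
res=0.001
def ortho(x0,x1,y0,y1):
    p=P.reshape(-1,3);m=(p[:,0]>x0)&(p[:,0]<x1)&(p[:,1]>y0)&(p[:,1]<y1);return p[m]
p=P[190:260,160:280].reshape(-1,3)
print(np.nanmin(p,0),np.nanmax(p,0))
hh=np.histogram(p[:,2][~np.isnan(p[:,2])],bins=np.arange(-.005,.08,.004));print(hh[0],hh[1].round(3))
E
```

```text
[ 0.44035021 -0.0819629  -0.00972423] [0.65921454 0.29105939 0.062794  ]
[1065 1135  515 1391 1620  539  232  103   28   23   13   19   52  313
  699  407   50    0    0    0    0] [-0.005 -0.001  0.003  0.007  0.011  0.015  0.019  0.023  0.027  0.031
  0.035  0.039  0.043  0.047  0.051  0.055  0.059  0.063  0.067  0.071
  0.075  0.079]
```

View pics/crop0.png

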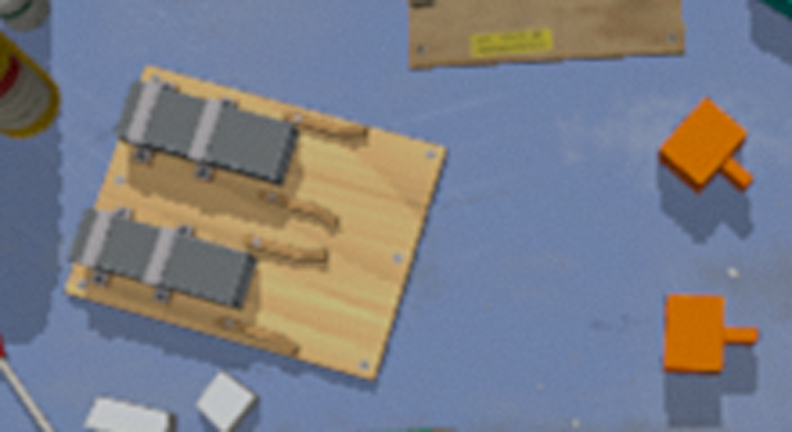

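```bash
cat >> h.py <<'E'
def ray(c,uv,z):
    K=c["mtx"];E=c["extrinsics"];uv=np.atleast_2d(uv).astype(float)
    d=np.stack([(uv[:,0]-K[0,2])/K[0,0],-(uv[:,1]-K[1,2])/K[1,1],-np.ones(len(uv))],-1)@E[:3,:3].T
    o=E[:3,3];return o+d*((z-o[2])/d[:,2])[:,None]
def proj(c,p):
    K=c["mtx"];E=c["extrinsics"];q=(np.atleast_2d(p)-E[:3,3])@E[:3,:3]
    return np.stack([K[0,0]*q[:,0]/-q[:,2]+K[0,2],K[1,1]*-q[:,1]/-q[:,2]+K[1,2]],-1)
def orange(c):
    h=cv2.cvtColor(c["pixels"],cv2.COLOR_RGB2HSV)
    return ((h[...,0]>2)&(h[...,0]<16)&(h[...,1]>215)&(h[...,2]>60)).astype(np.uint8)
E
python3 - <<'E'
from h import *
for n in ["top","scene"]:
    c=dict(np.load(n+"0.npz"));P=cloud(c)
    for px in ([(345,257),(346,205)] if n=="top" else [(322,240),(348,210)]):
        print(cv2.cvtColor(c["pixels"],cv2.COLOR_RGB2HSV)[px[1],px[0]],P[px[1],px[0]])
    m=orange(c);k,l,s,ce=cv2.connectedComponentsWithStats(m)
    for i in range(1,k):
        if s[i,4]<80: continue
        p=P[l==i];print(n,s[i],np.nanmedian(p,0).round(4),np.nanmax(p[:,2]))
        print(np.histogram(p[:,2],bins=np.arange(0,.07,.005))[0])
c=dict(np.load("top0.npz"))
h=cv2.cvtColor(c["pixels"],cv2.COLOR_RGB2HSV)
m=((h[...,0]>8)&(h[...,0]<28)&(h[...,1]>60)).astype(np.uint8)
m[:,:150]=0;m[:,290:]=0;m[:180]=0;m[280:]=0
m[:, :168]=0
ct=max(cv2.findContours(m,cv2.RETR_EXTERNAL,cv2.CHAIN_APPROX_NONE)[0],key=cv2.contourArea)[:,0]
hp=ray(c,ct,0.012)[:,:2]*1000
r=cv2.minAreaRect(hp.astype(np.float32));print(r,cv2.boxPoints(r),ct.min(0),ct.max(0))
E
```

```text
[ 16 255 196] [ 0.44669373 -0.27681889  0.05277313]
[ 16 255 195] [ 0.6024939  -0.28054973  0.04495001]
[ 14 192 247] [ 0.43538849 -0.28229     0.04811208]
[ 13 187 237] [ 0.5834016  -0.28700259  0.04989424]
((542.3486328125, 94.60484313964844), (269.2668151855469, 202.86398315429688), 74.87763977050781) [[409.3058    -8.904625]
 [605.1448   -61.82804 ]
 [675.3915   198.11432 ]
 [479.5525   251.03772 ]] [168 184] [273 269]
```

```bash
cat >> h.py <<'E'
def orange(c):
    h=cv2.cvtColor(c["pixels"],cv2.COLOR_RGB2HSV)
    return ((h[...,0]>6)&(h[...,0]<19)&(h[...,1]>180)&(h[...,2]>110)).astype(np.uint8)
def T(cx,cy,yaw,pts):
    a=np.radians(yaw);pts=np.atleast_2d(pts)
    return np.c_[cx+pts[:,0]*np.cos(a)-pts[:,1]*np.sin(a),cy+pts[:,0]*np.sin(a)+pts[:,1]*np.cos(a),pts[:,2]]
def box(x0,x1,y0,y1,z0,z1): return np.array([(x,y,z) for x in(x0,x1) for y in(y0,y1) for z in(z0,z1)],float)
BODY=box(-.0235,.0235,-.03,.03,0,.048);TAB=box(-.0515,-.0235,-.006,.006,.009,.043)
def sil(c,cx,cy,yaw,z0=0,S=4,win=None):
    im=np.zeros((400*S,640*S),np.uint8)
    for b in(BODY,TAB):
        q=proj(c,T(cx,cy,yaw,b+[0,0,z0]))*S+S/2-.5
        cv2.fillConvexPoly(im,cv2.convexHull(q.astype(np.float32)).round().astype(np.int32),255)
    return cv2.resize(im,(640,400),interpolation=cv2.INTER_AREA)/255.
def fitcap(cs,guess,z0=0):
    from scipy.optimize import minimize
    ms=[]
    for c in cs:
        m=orange(c).astype(float)
        q=proj(c,[guess[0],guess[1],.024+z0])[0];w=np.zeros_like(m);a,b=q.astype(int);w[max(b-30,0):b+30,max(a-30,0):a+30]=1
        ms.append((m*w,w))
    f=lambda v:sum(np.sum(w*np.abs(m-sil(c,v[0]/1e3,v[1]/1e3,v[2],z0)))for c,(m,w)in zip(cs,ms))
    best=None
    for dy in guess[3] if len(guess)>3 else [0]:
        x0=[guess[0]*1e3,guess[1]*1e3,guess[2]+dy]
        r=minimize(f,x0,method="Nelder-Mead",options=dict(initial_simplex=[x0,[x0[0]+8,x0[1],x0[2]],[x0[0],x0[1]+8,x0[2]],[x0[0],x0[1],x0[2]+12]],xatol=.1,fatol=.1))
        if best is None or r.fun<best.fun:best=r
    return best.x,best.fun
E
python3 - <<'E'
from h import *
t=dict(np.load("top0.npz"));s=dict(np.load("scene0.npz"))
for c in (t,s):
    k,l,st,ce=cv2.connectedComponentsWithStats(orange(c));print([list(x) for x in st[1:] if x[4]>60])
for g in [(.443,-.276,90,[-15,0,15]),(.598,-.28,45,[-10,0,15])]:
    for n,cs in (("both",[t,s]),("top",[t]),("scene",[s])): print(n,*fitcap(cs,g))
E
```

```text
[[np.int32(334), np.int32(193), np.int32(25), np.int32(24), np.int32(331)], [np.int32(335), np.int32(247), np.int32(25), np.int32(21), np.int32(362)]]
[[np.int32(338), np.int32(200), np.int32(22), np.int32(12), np.int32(179)], [np.int32(309), np.int32(228), np.int32(28), np.int32(18), np.int32(250)]]
both [ 448.34412195 -269.67372321   90.40255971] 454.8078431372549
top [ 449.49579549 -270.2062214    91.47986755] 65.49411764705883
scene [ 458.61508455 -257.96577546  119.20494078] 340.92156862745094
both [ 609.43404544 -277.97572359   42.61923154] 590.8627450980391
top [ 609.15690901 -279.14369321   46.35885524] 111.46666666666667
scene [ 616.21275458 -271.38001662   24.96813022] 437.50588235294117
```

```bash
sed -i '/^def orange/,/^    return ((h/{s/.*return.*/    return ((h[...,0]<22)\&(h[...,1]>130)\&(h[...,2]>50)).astype(np.uint8)/}' h.py
python3 - <<'E'
from h import *
t=dict(np.load("top0.npz"));s=dict(np.load("scene0.npz"))
res=[]
for g in [(.446,-.27,90,[-15,0,15]),(.606,-.278,45,[-10,0,15])]:
    for n,cs in (("both",[t,s]),("top",[t]),("scene",[s])):
        r=fitcap(cs,g);print(n,*r)
        if n=="both":res.append(r[0])
out=[]
for c,(u0,v0) in((t,(330,185)),(s,(300,190))):
    im=cv2.resize(c["pixels"][v0:v0+90,u0-20:u0+70,::-1],None,fx=4,fy=4,interpolation=cv2.INTER_NEAREST)
    m=orange(c)[v0:v0+90,u0-20:u0+70]
    o=cv2.resize(m*255,None,fx=4,fy=4,interpolation=cv2.INTER_NEAREST)
    for r in res:
        for b in(BODY,TAB):
            q=(proj(c,T(r[0]/1e3,r[1]/1e3,r[2],b))-[u0-20,v0]+.5)*4
            cv2.polylines(im,[cv2.convexHull(q.astype(np.float32)).astype(np.int32)],1,(0,255,0),1)
    out+= [im]
cv2.imwrite("pics/fit.png",np.hstack(out))
E
```

```text
both [ 448.56673395 -269.81390867   89.09157153] 240.0470588235294
top [ 449.00857476 -270.28567215   88.74988299] 51.24313725490195
scene [ 451.162338   -268.44614037   87.91722528] 181.7019607843137
both [ 608.51428996 -277.56180958   45.41033573] 289.41568627450977
top [ 607.49177224 -277.08081992   47.55431511] 53.38823529411765
scene [ 610.00574503 -276.58433403   44.19453535] 227.8941176470588
```

View pics/fit.png

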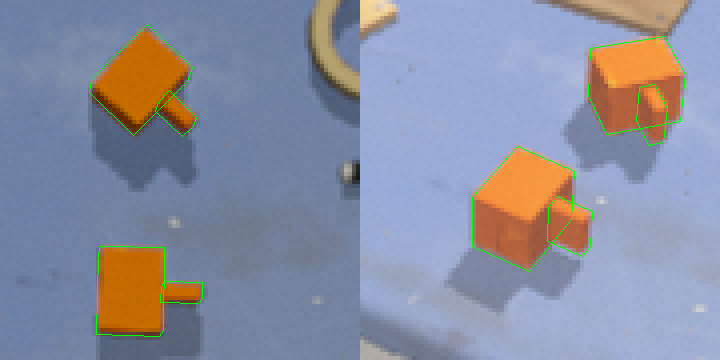

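Cap fits are consistent between views: near cap at (0.449,-0.270), yaw 89°, and far cap at (0.608,-0.277), yaw 46.5°. The green outlines lie on the caps. The board measures 269×203 mm, which matches the given size. I'll try to tell the tubes apart now.

```bash
cat >> h.py <<'E'
BY=74.88;BO=np.array([.5387,.0811])
def B(x,y,z):  # board coords -> world
    return T(BO[0],BO[1],BY,[[x,y,z]])[0]
E
python3 - <<'E'
from h import *
t=dict(np.load("top0.npz"));s=dict(np.load("scene0.npz"))
hyp={"49x33":(49,33),"44x38":(44,38)}
g=cv2.GaussianBlur(t["pixels"],(0,0),.6)
for n,c,(u0,v0,w,f) in(("top",t,(160,175,120,6)),("scene",s,(190,145,110,6))):
    im=cv2.resize(c["pixels"][v0:v0+85,u0:u0+w,::-1],None,fx=f,fy=f,interpolation=cv2.INTER_CUBIC)
    for lane in(55,-55):
        for (W,H),col in zip(hyp.values(),[(0,255,0),(0,0,255)]):
            b=np.array([B(x/1e3,(lane+y)/1e3,(36+z)/1e3) for x,y,z in box(0,140,-W/2,W/2,-H/2,H/2)])
            q=(proj(c,b)-[u0,v0]+.5)*f
            cv2.polylines(im,[cv2.convexHull(q.astype(np.float32)).astype(np.int32)],1,col,1)
    for p in [(-54,55),(-34,55),(18,55)]: pass
    cv2.imwrite(f"pics/tube_{n}.png",im)
P=cloud(t)
pts=P[185:260,165:245].reshape(-1,3);pts=pts[~np.isnan(pts[:,2])]
a=np.radians(BY);d=pts[:,:2]-BO;bx=(d@[np.cos(a),np.sin(a)])*1e3;by=(d@[-np.sin(a),np.cos(a)])*1e3
for l in(55,-55):
    for lo,hi in((5,60),):
        m=(bx>lo)&(bx<hi)&(abs(by-l)<16);print(l,m.sum(),np.median(pts[m,2]),np.mean(pts[m,2]))
m=(abs(by)<12)&(bx<0);print("deck",np.median(pts[m,2]))
E
```

```text
55 223 0.053638399335014464 0.05127445686056241
-55 207 0.05183260193087835 0.049847973860255475
deck 0.011691848704119545
```

View pics/tube_top.png

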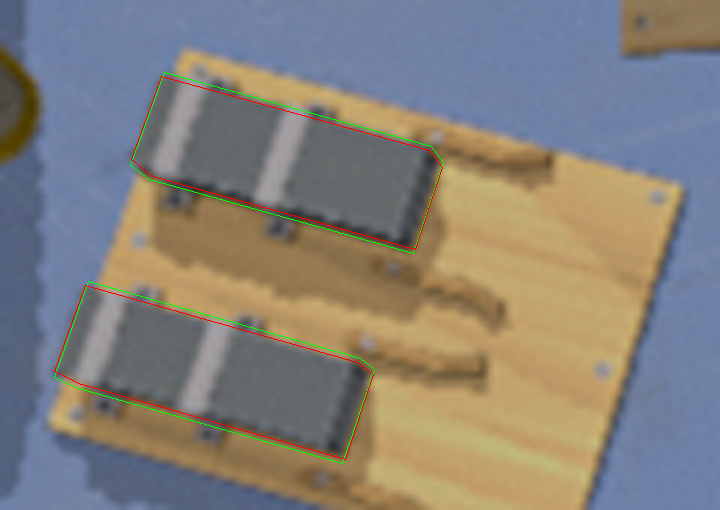

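View pics/tube_scene.png

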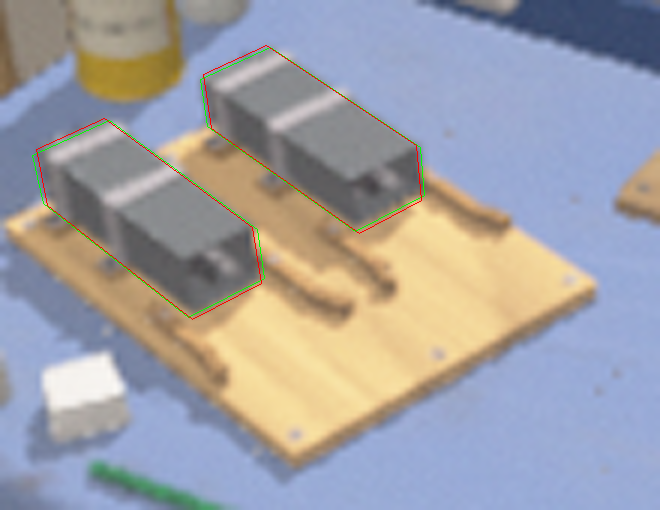

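Left lane tube top reads about 2 mm higher than the right, so left is probably the 44×38 tube; the test fit will settle it. The overlay agrees with the picture (mouth corners near (360,370) and (430,165) in the top crop). Now the motion helper.

```bash
cat > plan.py <<'E'
import sys,numpy as np
from scipy.spatial.transform import Rotation as R
def st():
    from station import get_obs
    o=get_obs();q=o["tool_rot"];r=R.from_quat([q[1],q[2],q[3],q[0]]);return o,np.array(o["eef_pos"]),r
def plan(wps):
    """wps: list of (x,y,z,toolx_deg,nrows); prints rows"""
    o,p,r=st();a=np.degrees(np.arctan2(*r.as_matrix()[[1,0],0]))
    print("t %.2f p %s a %.2f tilt %.2f F %s w %.3f"%(o["t"],p.round(4),a,np.degrees(np.arccos(min(1,-r.as_matrix()[2,2]))),np.round(o["contact_force"],1),o["gripper_width"]))
    i=0
    for x,y,z,b,n in wps:
        D=(np.array([x,y,z])-p)/n;da=((b-a+180)%360-180)/n
        for k in range(n):
            c,s=np.cos(np.radians(a)),np.sin(np.radians(a))
            print(i//5+1,"[%.4f,%.4f,%.4f] rz %.2f"%(D[0]*c+D[1]*s,D[0]*s-D[1]*c,-D[2],-da));i+=1
            a+=da
        p=np.array([x,y,z])
if __name__=="__main__":
    plan(eval(sys.argv[1]))
E
python3 plan.py "[(.5,.25,.2,10,12),(.5,-.1,.16,-1,9),(.45,-.308,.12,-1,9)]"
```

```text
t 0.10 p [0.2908 0.6086 0.2474] a 64.46 tilt 0.09 F [-0.1 -0.6  0.6] w 0.996
1 [-0.0194,0.0286,0.0040] rz 4.54
1 [-0.0171,0.0301,0.0040] rz 4.54
1 [-0.0147,0.0313,0.0040] rz 4.54
1 [-0.0122,0.0324,0.0040] rz 4.54
1 [-0.0096,0.0332,0.0040] rz 4.54
2 [-0.0069,0.0339,0.0040] rz 4.54
2 [-0.0042,0.0343,0.0040] rz 4.54
2 [-0.0015,0.0346,0.0040] rz 4.54
2 [0.0013,0.0346,0.0040] rz 4.54
2 [0.0040,0.0344,0.0040] rz 4.54
3 [0.0067,0.0339,0.0040] rz 4.54
3 [0.0094,0.0333,0.0040] rz 4.54
3 [-0.0068,0.0383,0.0044] rz 1.22
3 [-0.0059,0.0384,0.0044] rz 1.22
3 [-0.0051,0.0386,0.0044] rz 1.22
4 [-0.0043,0.0387,0.0044] rz 1.22
4 [-0.0035,0.0387,0.0044] rz 1.22
4 [-0.0026,0.0388,0.0044] rz 1.22
4 [-0.0018,0.0388,0.0044] rz 1.22
4 [-0.0010,0.0389,0.0044] rz 1.22
5 [-0.0002,0.0389,0.0044] rz 1.22
5 [-0.0052,0.0232,0.0044] rz -0.00
5 [-0.0052,0.0232,0.0044] rz -0.00
5 [-0.0052,0.0232,0.0044] rz -0.00
5 [-0.0052,0.0232,0.0044] rz -0.00
6 [-0.0052,0.0232,0.0044] rz -0.00
6 [-0.0052,0.0232,0.0044] rz -0.00
6 [-0.0052,0.0232,0.0044] rz -0.00
6 [-0.0052,0.0232,0.0044] rz -0.00
6 [-0.0052,0.0232,0.0044] rz -0.00
```

send_rows:
  commands:
    - {"translation": [-0.019, 0.029, 0.004], "rot": [0, 0, 4.5], "grip": 0.05}
    - {"translation": [-0.017, 0.03, 0.004], "rot": [0, 0, 4.5], "grip": 0.05}
    - {"translation": [-0.015, 0.031, 0.004], "rot": [0, 0, 4.5], "grip": 0.05}
    - {"translation": [-0.012, 0.032, 0.004], "rot": [0, 0, 4.5], "grip": 0.05}
    - {"translation": [-0.01, 0.033, 0.004], "rot": [0, 0, 4.5], "grip": 0.05}

```text
t: 0.52
eef_pos: [0.3783, 0.4586, 0.2278]
tool_rot: [0.0, 0.934, 0.356, -0.0]
contact_force: [0.9, 0.7, -0.2]
gripper_width: 0.586
```

send_rows:
  commands:
    - {"translation": [-0.007, 0.034, 0.004], "rot": [0, 0, 4.5], "grip": 0.05}
    - {"translation": [-0.004, 0.034, 0.004], "rot": [0, 0, 4.5], "grip": 0.05}
    - {"translation": [-0.0015, 0.0345, 0.004], "rot": [0, 0, 4.5], "grip": 0.05}
    - {"translation": [0.001, 0.0345, 0.004], "rot": [0, 0, 4.5], "grip": 0.05}
    - {"translation": [0.004, 0.034, 0.004], "rot": [0, 0, 4.5], "grip": 0.05}

```text
t: 0.93
eef_pos: [0.4655, 0.31, 0.2079]
tool_rot: [0.0, 0.986, 0.167, -0.0]
contact_force: [1.5, -0.3, 0.3]
gripper_width: 0.587
```

send_rows:
  commands:
    - {"translation": [0.007, 0.034, 0.004], "rot": [0, 0, 4.5], "grip": 0.05}
    - {"translation": [0.009, 0.033, 0.004], "rot": [0, 0, 4.5], "grip": 0.05}
    - {"translation": [-0.007, 0.038, 0.004], "rot": [0, 0, 1.2], "grip": 0.05}
    - {"translation": [-0.006, 0.038, 0.004], "rot": [0, 0, 1.2], "grip": 0.05}
    - {"translation": [-0.005, 0.0385, 0.004], "rot": [0, 0, 1.2], "grip": 0.05}

```text
t: 1.35
eef_pos: [0.5006, 0.1349, 0.1878]
tool_rot: [0.0, 0.998, 0.059, -0.0]
contact_force: [0.0, -1.2, -0.2]
gripper_width: 0.586
```

send_rows:
  commands:
    - {"translation": [-0.004, 0.039, 0.004], "rot": [0, 0, 1.2], "grip": 0.05}
    - {"translation": [-0.0035, 0.039, 0.004], "rot": [0, 0, 1.2], "grip": 0.05}
    - {"translation": [-0.0026, 0.039, 0.004], "rot": [0, 0, 1.2], "grip": 0.05}
    - {"translation": [-0.002, 0.039, 0.004], "rot": [0, 0, 1.2], "grip": 0.05}
    - {"translation": [-0.001, 0.039, 0.004], "rot": [0, 0, 1.2], "grip": 0.05}

```text
t: 1.77
eef_pos: [0.5025, -0.0606, 0.1681]
tool_rot: [-0.0, 1.0, 0.007, -0.0]
contact_force: [0.7, 1.2, 0.2]
gripper_width: 0.589
```

```bash
python3 plan.py "[(.4497,-.3075,.09,-1,10)]"
```

```text
t 1.77 p [ 0.5025 -0.0606  0.1681] a 0.81 tilt 0.01 F [0.7 1.2 0.2] w 0.589
1 [-0.0056,0.0246,0.0078] rz 0.18
1 [-0.0056,0.0246,0.0078] rz 0.18
1 [-0.0055,0.0246,0.0078] rz 0.18
1 [-0.0054,0.0247,0.0078] rz 0.18
1 [-0.0053,0.0247,0.0078] rz 0.18
2 [-0.0052,0.0247,0.0078] rz 0.18
2 [-0.0052,0.0247,0.0078] rz 0.18
2 [-0.0051,0.0247,0.0078] rz 0.18
2 [-0.0050,0.0247,0.0078] rz 0.18
2 [-0.0049,0.0248,0.0078] rz 0.18
```

send_rows:
  commands:
    - {"translation": [-0.0055, 0.0247, 0.0078], "rot": [0, 0, 0.2], "grip": 0.05}
    - {"translation": [-0.0055, 0.0247, 0.0078], "rot": [0, 0, 0.2], "grip": 0.05}
    - {"translation": [-0.0053, 0.0247, 0.0078], "rot": [0, 0, 0.2], "grip": 0.05}
    - {"translation": [-0.0053, 0.0247, 0.0078], "rot": [0, 0, 0.2], "grip": 0.05}
    - {"translation": [-0.0053, 0.0247, 0.0078], "rot": [0, 0, 0.2], "grip": 0.05}

```text
t: 2.18
eef_pos: [0.4765, -0.1836, 0.1287]
tool_rot: [-0.0, 1.0, -0.001, -0.0]
contact_force: [0.1, 0.2, -0.3]
gripper_width: 0.585
```

send_rows:
  commands:
    - {"translation": [-0.0052, 0.0247, 0.0078], "rot": [0, 0, 0.2], "grip": 0.04}
    - {"translation": [-0.0052, 0.0247, 0.0078], "rot": [0, 0, 0.2], "grip": 0.04}
    - {"translation": [-0.0051, 0.0247, 0.0078], "rot": [0, 0, 0.2], "grip": 0.04}
    - {"translation": [-0.005, 0.0247, 0.0078], "rot": [0, 0, 0.2], "grip": 0.04}
    - {"translation": [-0.005, 0.0247, 0.0078], "rot": [0, 0, 0], "grip": 0.04}

```text
t: 2.6
eef_pos: [0.4499, -0.3068, 0.0896]
tool_rot: [-0.0, 1.0, -0.008, -0.0]
contact_force: [-0.6, 0.5, -0.1]
gripper_width: 0.47
```

```bash
python3 plan.py "[(.4497,-.3075,.029,-1,5)]"
python3 - <<'E'
from station import *
import cv2,numpy as np
c=read_camera("wrist");cv2.imwrite("pics/w1.png",c["pixels"][:,:,::-1])
E
```

```text
t 2.60 p [ 0.4499 -0.3068  0.0896] a -0.94 tilt 0.03 F [-0.6  0.5 -0.1] w 0.470
1 [-0.0000,0.0001,0.0121] rz 0.01
1 [-0.0000,0.0001,0.0121] rz 0.01
1 [-0.0000,0.0001,0.0121] rz 0.01
1 [-0.0000,0.0001,0.0121] rz 0.01
1 [-0.0000,0.0001,0.0121] rz 0.01
```

View pics/w1.png

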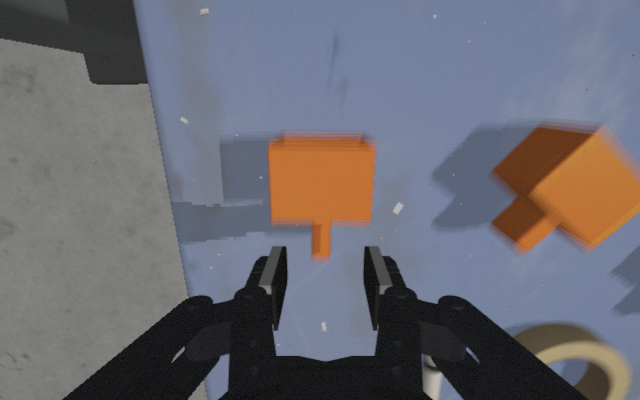

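The tab sits at (321,240), centred between the fingers (about 324), so I'll descend and grip.

send_rows:
  commands:
    - {"translation": [0, 0, 0.012], "rot": [0, 0, 0], "grip": 0.04}
    - {"translation": [0, 0, 0.012], "rot": [0, 0, 0], "grip": 0.04}
    - {"translation": [0, 0, 0.012], "rot": [0, 0, 0], "grip": 0.04}
    - {"translation": [0, 0, 0.012], "rot": [0, 0, 0], "grip": 0.04}
    - {"translation": [0, 0, 0.012], "rot": [0, 0, 0], "grip": 0.04}

```text
t: 3.07
eef_pos: [0.4507, -0.3044, 0.0287]
tool_rot: [-0.001, 1.0, -0.007, -0.0]
contact_force: [-0.3, 0.2, 0.1]
gripper_width: 0.467
```

send_rows:
  commands:
    - {"translation": [0, 0, 0], "rot": [0, 0, 0], "grip": 0.0}
    - {"translation": [0, 0, 0], "rot": [0, 0, 0], "grip": 0.0}
    - {"translation": [0, 0, 0], "rot": [0, 0, 0], "grip": 0.0}
    - {"translation": [0, 0, 0], "rot": [0, 0, 0], "grip": 0.0}
    - {"translation": [0, 0, 0], "rot": [0, 0, 0], "grip": 0.0}
  force: 40

```text
t: 3.48
eef_pos: [0.4509, -0.306, 0.0308]
tool_rot: [0.0, 1.0, -0.008, 0.0]
contact_force: [0.4, 0.5, -0.1]
gripper_width: 0.131
```

send_rows:
  commands:
    - {"translation": [0, 0, -0.01], "rot": [0, 0, 0], "grip": 0.0}
    - {"translation": [0, 0, -0.015], "rot": [0, 0, 0], "grip": 0.0}
    - {"translation": [0, 0, -0.015], "rot": [0, 0, 0], "grip": 0.0}
    - {"translation": [0, 0, -0.015], "rot": [0, 0, 0], "grip": 0.0}
    - {"translation": [0, 0, -0.01], "rot": [0, 0, 0], "grip": 0.0}

```text
t: 3.9
eef_pos: [0.451, -0.3063, 0.0975]
tool_rot: [0.0, 1.0, -0.008, 0.001]
contact_force: [-0.3, -1.5, -0.9]
gripper_width: 0.129
```

```bash
python3 - <<'E'
from station import *
from h import *
c=read_camera("scene");cv2.imwrite("pics/s2.png",cv2.resize(c["pixels"][170:290,240:420,::-1],None,fx=4,fy=4))
# targets: tab pos at placing (cap centre x=-85 -> tab -122.5)
print("L place",B(-.1225,.055,0),"L home",B(-.019,.055,0),"R place",B(-.1225,-.055,0),"R home",B(-.019,-.055,0))
E
python3 plan.py "[($(python3 -c "
from h import *
p=B(-.1225,.055,0);print('%.4f,%.4f'%(p[0],p[1]))"),.075,-15.1,12)]"
```

```text
L place [ 0.45365093 -0.02281297  0.        ] L home [0.48064802 0.07710403 0.        ] R place [ 0.55984291 -0.05150553  0.        ] R home [0.58684    0.04841147 0.        ]
t 3.95 p [ 0.4518 -0.3068  0.0987] a -0.96 tilt 0.26 F [ 1.2 -0.1 -0.1] w 0.135
1 [-0.0002,-0.0237,0.0020] rz 1.18
1 [-0.0007,-0.0237,0.0020] rz 1.18
1 [-0.0012,-0.0236,0.0020] rz 1.18
1 [-0.0017,-0.0236,0.0020] rz 1.18
1 [-0.0022,-0.0236,0.0020] rz 1.18
2 [-0.0027,-0.0235,0.0020] rz 1.18
2 [-0.0031,-0.0235,0.0020] rz 1.18
2 [-0.0036,-0.0234,0.0020] rz 1.18
2 [-0.0041,-0.0233,0.0020] rz 1.18
2 [-0.0046,-0.0232,0.0020] rz 1.18
3 [-0.0051,-0.0231,0.0020] rz 1.18
3 [-0.0055,-0.0230,0.0020] rz 1.18
```

View pics/s2.png

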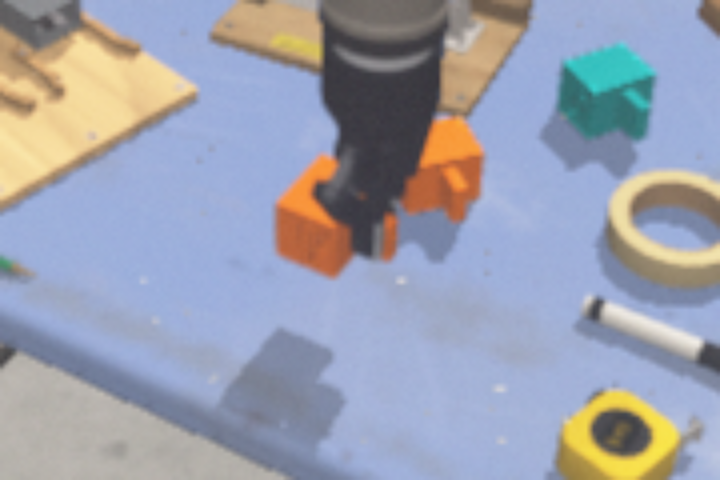

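Cap one is gripped and level at about (330,220) in the crop. Carrying it to the left lane.

send_rows:
  commands:
    - {"translation": [0, -0.0237, 0.002], "rot": [0, 0, 1.2], "grip": 0.0}
    - {"translation": [-0.001, -0.0237, 0.002], "rot": [0, 0, 1.2], "grip": 0.0}
    - {"translation": [-0.0012, -0.0236, 0.002], "rot": [0, 0, 1.2], "grip": 0.0}
    - {"translation": [-0.0017, -0.0236, 0.002], "rot": [0, 0, 1.2], "grip": 0.0}
    - {"translation": [-0.0022, -0.0236, 0.002], "rot": [0, 0, 1.2], "grip": 0.0}

```text
t: 4.37
eef_pos: [0.4511, -0.1863, 0.0853]
tool_rot: [-0.0, 0.998, -0.061, 0.0]
contact_force: [0.7, 0.8, -1.3]
gripper_width: 0.133
```

send_rows:
  commands:
    - {"translation": [-0.0027, -0.0235, 0.002], "rot": [0, 0, 1.2], "grip": 0.0}
    - {"translation": [-0.003, -0.0235, 0.002], "rot": [0, 0, 1.2], "grip": 0.0}
    - {"translation": [-0.0036, -0.0234, 0.002], "rot": [0, 0, 1.2], "grip": 0.0}
    - {"translation": [-0.0041, -0.0233, 0.002], "rot": [0, 0, 1.2], "grip": 0.0}
    - {"translation": [-0.0046, -0.0232, 0.002], "rot": [0, 0, 1.2], "grip": 0.0}

```text
t: 4.78
eef_pos: [0.4523, -0.0679, 0.0753]
tool_rot: [-0.0, 0.994, -0.113, 0.0]
contact_force: [1.0, 0.3, -0.5]
gripper_width: 0.137
```

send_rows:
  commands:
    - {"translation": [-0.005, -0.0231, 0.004], "rot": [0, 0, 1.2], "grip": 0.0}
    - {"translation": [-0.0055, -0.023, 0.004], "rot": [0, 0, 1.0], "grip": 0.0}
    - {"translation": [0, 0, 0.006], "rot": [0, 0, 0], "grip": 0.0}
    - {"translation": [0, 0, 0.006], "rot": [0, 0, 0], "grip": 0.0}
    - {"translation": [0, 0, 0], "rot": [0, 0, 0], "grip": 0.0}

```text
t: 5.2
eef_pos: [0.4524, -0.0223, 0.0545]
tool_rot: [0.0, 0.991, -0.132, -0.001]
contact_force: [-0.3, 0.3, -1.1]
gripper_width: 0.131
```

```bash
python3 plan.py "[(.4537,-.0228,.042,-15.12,5)]"
python3 - <<'E'
from station import *
import cv2
for n in("wrist","top"):
    c=read_camera(n);cv2.imwrite(f"pics/{n}3.png",c["pixels"][:,:,::-1] if n=="wrist" else cv2.resize(c["pixels"][170:290,150:350,::-1],None,fx=4,fy=4))
E
python3 plan.py "[(.4537,-.0228,.042,-15.12,5)]"|head -2
```

```text
t 5.20 p [ 0.4524 -0.0223  0.0545] a -15.13 tilt 0.09 F [-0.3  0.3 -1.1] w 0.131
1 [0.0003,0.0000,0.0025] rz -0.00
1 [0.0003,0.0000,0.0025] rz -0.00
1 [0.0003,0.0000,0.0025] rz -0.00
1 [0.0003,0.0000,0.0025] rz -0.00
1 [0.0003,0.0000,0.0025] rz -0.00
t 5.30 p [ 0.4527 -0.0232  0.0552] a -15.25 tilt 0.04 F [ 0.4  0.1 -0.5] w 0.131
1 [0.0002,-0.0001,0.0026] rz -0.03
```

View pics/wrist3.png

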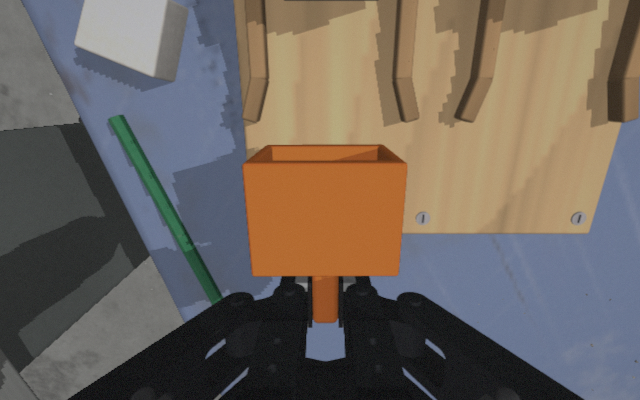

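View pics/top3.png

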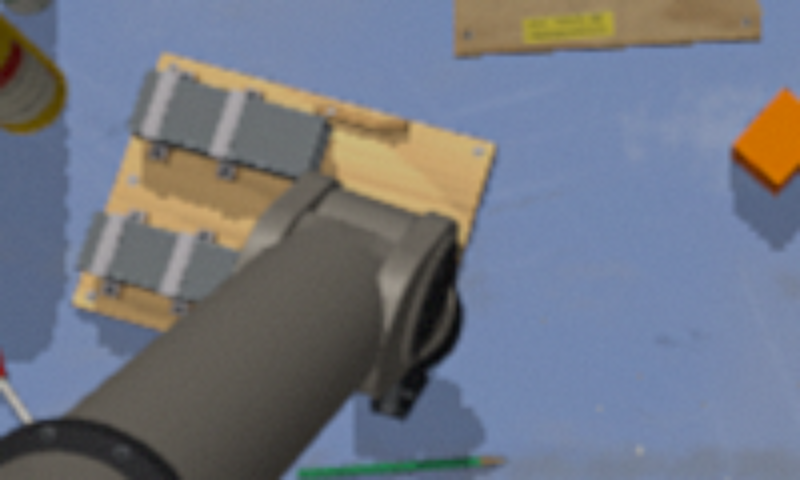

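Wrist view: the cap is held squarely, top edges at x 245–405, centred about 6 px left of the lane's flares (245–418). The mouth rim is visible at y≈147–162. I'll zoom in with both bore hypotheses overlaid.

Run:
```python
from station import *
from h import *
from plan import st
c=read_camera("wrist");o,p,r=st()
M=r.as_matrix()
# cap frame from tool: cap x = -tool y dir, cap y = tool x?? 
cx=-M[:,1];cz=-M[:,2];cy=np.cross(cz,cx)
tab=p.copy()
def cap(x,y,z,off=0): return tab+cx*(x+37.5+off)/1e3+cy*y/1e3+cz*(z-2-3)/1e3
ims=[]
for W,H in((51.4,35.4),(46.4,40.4)):
    im=cv2.resize(c["pixels"][130:290,230:420,::-1],None,fx=4,fy=4,interpolation=cv2.INTER_CUBIC)
    for w,h,col in((60,48,(255,0,0)),(W,H,(0,255,0))):
        q=np.array([cap(23.5,y,z) for y,z in((w/2,h/2),(-w/2,h/2),(-w/2,-h/2),(w/2,-h/2))])
        q=(proj(c,q)-[230,130]+.5)*4
        cv2.polylines(im,[q.astype(np.int32)],1,col,1)
    ims.append(im[:220])
cv2.imwrite("pics/bore.png",np.vstack(ims))
```

```text
(no output)
```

View pics/bore.png

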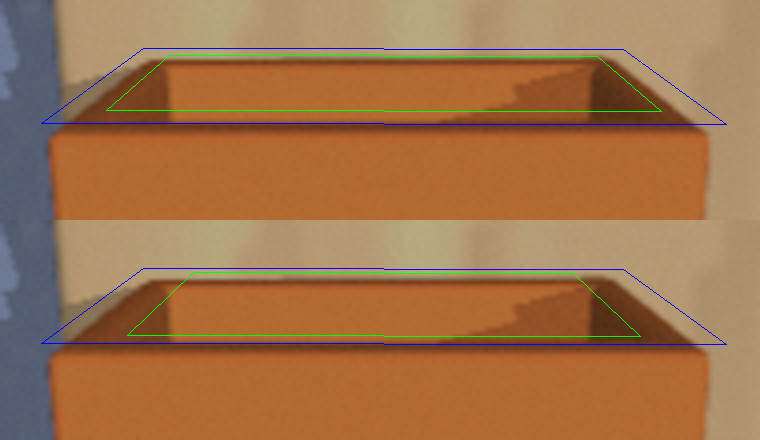

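Bore floor corners read x≈168 and 592. That fits the 51.4 mm hypothesis (about 167–598) rather than 46.4 mm (190–577). Next is a sub-pixel width for each tube from the first top image, which costs no robot time.

Run:
```python
from h import *
for n in("top","scene"):
  c=dict(np.load(n+"0.npz"))
  hsv=cv2.cvtColor(c["pixels"],cv2.COLOR_RGB2HSV).astype(np.float32)
  f=c["pixels"].astype(np.float32);S=f[...,0]-f[...,2]   # R-B: plywood high, grey ~0
  for lane in(55,-55):
    ys=np.arange(-40,40.1,.5);prof=[]
    for x in np.arange(22,58,2):
        q=proj(c,np.array([B(x/1e3,(lane+y)/1e3,.054) for y in ys])).astype(np.float32)
        prof.append(cv2.remap(S,q[:,:1].copy(),q[:,1:].copy(),cv2.INTER_LINEAR)[:,0])
    p=np.median(prof,0)
    lo=p[60:100].mean()
    print(n,lane,"grey",lo.round(1))
    print(np.c_[ys,p][::3].round(0).astype(int).tolist())
```

```text
top 55 grey -5.9
[[-40, 86], [-38, 87], [-37, 87], [-36, 86], [-34, 84], [-32, 82], [-31, 82], [-30, 83], [-28, 84], [-26, 82], [-25, 75], [-24, 56], [-22, 30], [-20, 5], [-19, -6], [-18, -8], [-16, -8], [-14, -6], [-13, -6], [-12, -6], [-10, -6], [-8, -6], [-7, -6], [-6, -6], [-4, -5], [-2, -5], [-1, -5], [0, -6], [2, -6], [4, -6], [5, -6], [6, -6], [8, -6], [10, -6], [11, -7], [12, -6], [14, -6], [16, -7], [17, -8], [18, -8], [20, -6], [22, 7], [23, 30], [24, 51], [26, 65], [28, 71], [29, 70], [30, 69], [32, 67], [34, 65], [35, 64], [36, 64], [38, 64], [40, 65]]
top -55 grey -5.9
[[-40, -4], [-38, 31], [-37, 64], [-36, 83], [-34, 87], [-32, 88], [-31, 87], [-30, 85], [-28, 79], [-26, 70], [-25, 49], [-24, 25], [-22, 4], [-20, -7], [-19, -8], [-18, -8], [-16, -7], [-14, -6], [-13, -6], [-12, -6], [-10, -6], [-8, -6], [-7, -7], [-6, -7], [-4, -6], [-2, -6], [-1, -6], [0, -6], [2, -5], [4, -5], [5, -5], [6, -5], [8, -5], [10, -5], [11, -5], [12, -6], [14, -6], [16, -6], [17, -7], [18, -7], [20, -7], [22, -8], [23, -8], [24, -5], [26, 6], [28, 24], [29, 43], [30, 58], [32, 66], [34, 67
[... 492 characters left out ...]
-2], [23, -1], [24, -1], [26, 0], [28, 0], [29, 1], [30, 0], [32, 0], [34, 1], [35, 1], [36, 1], [38, 3], [40, 8]]
scene -55 grey -4.4
[[-40, -52], [-38, -52], [-37, -53], [-36, -54], [-34, -55], [-32, -55], [-31, -55], [-30, -53], [-28, -50], [-26, -43], [-25, -35], [-24, -26], [-22, -17], [-20, -9], [-19, -6], [-18, -5], [-16, -4], [-14, -4], [-13, -4], [-12, -5], [-10, -5], [-8, -5], [-7, -4], [-6, -5], [-4, -5], [-2, -4], [-1, -4], [0, -4], [2, -4], [4, -4], [5, -4], [6, -4], [8, -4], [10, -4], [11, -5], [12, -5], [14, -5], [16, -4], [17, -5], [18, -5], [20, -4], [22, -4], [23, -3], [24, -2], [26, -1], [28, -1], [29, -1], [30, -1], [32, -1], [34, -1], [35, -1], [36, 0], [38, 1], [40, 1]]
```

Left silhouette is about 46 mm and right about 53 mm. After removing the side-face parallax, left comes to about 42 and right about 47, so left is the 44×38 tube and right the 49×33 tube. The held cap (51.4 mm bore) should therefore fit the right lane. I'll shift it 110 mm across and lower it.

send_rows:
  commands:
    - {"translation": [0.022, 0, 0], "rot": [0, 0, 0], "grip": 0.0}
    - {"translation": [0.022, 0, 0], "rot": [0, 0, 0], "grip": 0.0}
    - {"translation": [0.022, 0, 0], "rot": [0, 0, 0], "grip": 0.0}
    - {"translation": [0.022, 0, 0], "rot": [0, 0, 0], "grip": 0.0}
    - {"translation": [0.022, 0, 0], "rot": [0, 0, 0], "grip": 0.0}

```text
t: 5.77
eef_pos: [0.5602, -0.0522, 0.0557]
tool_rot: [0.0, 0.991, -0.133, 0.0]
contact_force: [0.4, -0.8, 0.0]
gripper_width: 0.132
```

```bash
python3 plan.py "[(.5598,-.0515,.043,-15.12,5)]"
python3 - <<'E'
from station import *
import cv2
for n in("wrist",):
    c=read_camera(n);cv2.imwrite(f"pics/{n}4.png",c["pixels"][:,:,::-1])
E
```

```text
t 5.77 p [ 0.5602 -0.0522  0.0557] a -15.24 tilt 0.03 F [ 0.4 -0.8  0. ] w 0.132
1 [-0.0001,-0.0001,0.0025] rz -0.02
1 [-0.0001,-0.0001,0.0025] rz -0.02
1 [-0.0001,-0.0001,0.0025] rz -0.02
1 [-0.0001,-0.0001,0.0025] rz -0.02
1 [-0.0001,-0.0001,0.0025] rz -0.02
```

View pics/wrist4.png

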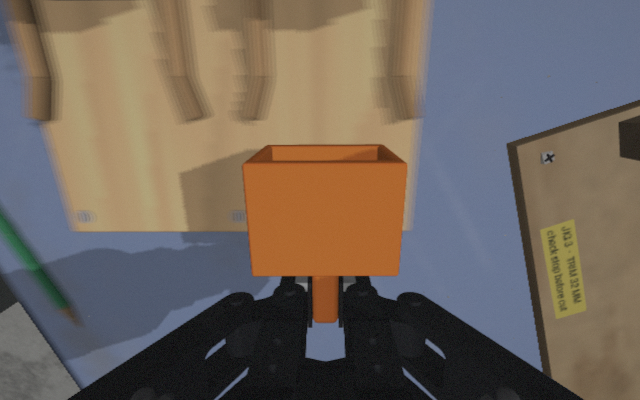

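The cap (centre x≈325) is in line with the right lane's flares (240–415). Lowering.

send_rows:
  commands:
    - {"translation": [0, 0, 0.003], "rot": [0, 0, 0], "grip": 0.0}
    - {"translation": [0, 0, 0.003], "rot": [0, 0, 0], "grip": 0.0}
    - {"translation": [0, 0, 0.003], "rot": [0, 0, 0], "grip": 0.0}
    - {"translation": [0, 0, 0.002], "rot": [0, 0, 0], "grip": 0.0}
    - {"translation": [0, 0, 0], "rot": [0, 0, 0], "grip": 0.0}

```text
t: 6.23
eef_pos: [0.558, -0.0504, 0.0437]
tool_rot: [-0.0, 0.991, -0.132, -0.001]
contact_force: [-0.1, 0.2, -1.1]
gripper_width: 0.133
```

```bash
python3 plan.py "[(.5598,-.0515,.043,-15.12,1)]"
```

```text
t 6.23 p [ 0.558  -0.0504  0.0437] a -15.15 tilt 0.10 F [-0.1  0.2 -1.1] w 0.133
1 [0.0020,0.0006,0.0007] rz -0.03
```

send_rows:
  commands:
    - {"translation": [0, 0, 0.001], "rot": [0, 0, 0], "grip": 0.0}
    - {"translation": [0, 0, 0], "rot": [0, 0, 0], "grip": 0.024}
    - {"translation": [0, 0, 0], "rot": [0, 0, 0], "grip": 0.024}
    - {"translation": [0, 0, 0], "rot": [0, 0, 0], "grip": 0.024}
    - {"translation": [0, -0.002, 0], "rot": [0, 0, 0], "grip": 0.024}

```text
t: 6.65
eef_pos: [0.5598, -0.049, 0.0435]
tool_rot: [0.0, 0.991, -0.132, 0.0]
contact_force: [-0.6, -1.2, 0.4]
gripper_width: 0.279
```

```bash
python3 plan.py "[(.5868,.0484,.043,-15.12,10)]"
python3 - <<'E'
from station import *
import cv2
for n in("wrist",):
    c=read_camera(n);cv2.imwrite(f"pics/{n}5.png",c["pixels"][:,:,::-1])
E
```

```text
t 6.65 p [ 0.5598 -0.049   0.0435] a -15.18 tilt 0.02 F [-0.6 -1.2  0.4] w 0.279
1 [0.0001,-0.0101,0.0000] rz -0.01
1 [0.0001,-0.0101,0.0000] rz -0.01
1 [0.0001,-0.0101,0.0000] rz -0.01
1 [0.0001,-0.0101,0.0000] rz -0.01
1 [0.0001,-0.0101,0.0000] rz -0.01
2 [0.0001,-0.0101,0.0000] rz -0.01
2 [0.0001,-0.0101,0.0000] rz -0.01
2 [0.0001,-0.0101,0.0000] rz -0.01
2 [0.0001,-0.0101,0.0000] rz -0.01
2 [0.0001,-0.0101,0.0000] rz -0.01
```

View pics/wrist5.png

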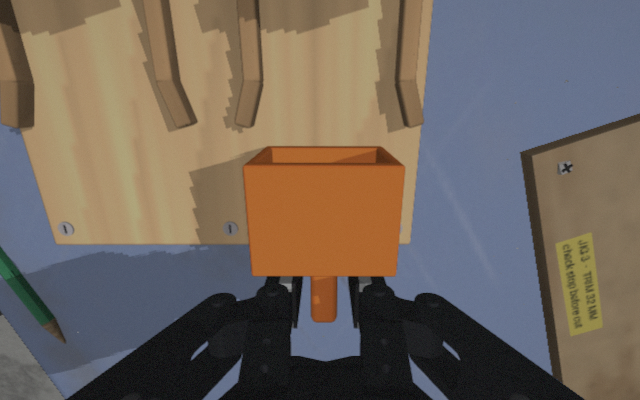

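The cap stands square on the deck with its tab free between the fingers. Pushing along the lane.

send_rows:
  commands:
    - {"translation": [0, -0.006, 0], "rot": [0, 0, 0], "grip": 0.024}
    - {"translation": [0, -0.008, 0], "rot": [0, 0, 0], "grip": 0.024}
    - {"translation": [0, -0.008, 0], "rot": [0, 0, 0], "grip": 0.024}
    - {"translation": [0, -0.008, 0], "rot": [0, 0, 0], "grip": 0.024}
    - {"translation": [0, -0.008, 0], "rot": [0, 0, 0], "grip": 0.024}

```text
t: 7.12
eef_pos: [0.5705, -0.0115, 0.0436]
tool_rot: [0.0, 0.991, -0.132, 0.001]
contact_force: [0.6, -2.1, 0.6]
gripper_width: 0.282
```

```bash
python3 plan.py "[(.5868,.0484,.043,-15.12,10)]"|head -2
python3 - <<'E'
from station import *
import cv2
for n in("wrist",):
    c=read_camera(n);cv2.imwrite(f"pics/{n}6.png",c["pixels"][:,:,::-1])
E
```

```text
t 7.12 p [ 0.5705 -0.0115  0.0436] a -15.15 tilt 0.08 F [ 0.6 -2.1  0.6] w 0.282
1 [0.0000,-0.0062,0.0001] rz -0.00
```

View pics/wrist6.png

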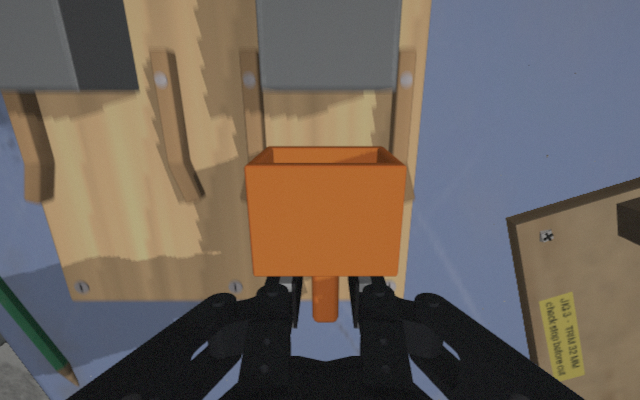

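send_rows:
  commands:
    - {"translation": [0, -0.006, 0], "rot": [0, 0, 0], "grip": 0.024}
    - {"translation": [0, -0.006, 0], "rot": [0, 0, 0], "grip": 0.024}
    - {"translation": [0, -0.004, 0], "rot": [0, 0, 0], "grip": 0.024}
    - {"translation": [0, -0.004, 0], "rot": [0, 0, 0], "grip": 0.024}
    - {"translation": [0, -0.004, 0], "rot": [0, 0, 0], "grip": 0.024}

```text
t: 7.58
eef_pos: [0.5759, 0.0116, 0.0432]
tool_rot: [-0.0, 0.991, -0.132, -0.0]
contact_force: [0.4, -0.1, -0.3]
gripper_width: 0.279
```

send_rows:
  commands:
    - {"translation": [0, -0.003, 0], "rot": [0, 0, 0], "grip": 0.024}
    - {"translation": [0, -0.003, 0], "rot": [0, 0, 0], "grip": 0.024}
    - {"translation": [0, -0.003, 0], "rot": [0, 0, 0], "grip": 0.024}
    - {"translation": [0, -0.003, 0], "rot": [0, 0, 0], "grip": 0.024}
    - {"translation": [0, -0.003, 0], "rot": [0, 0, 0], "grip": 0.024}

```text
t: 8.0
eef_pos: [0.5798, 0.026, 0.0432]
tool_rot: [-0.0, 0.991, -0.132, -0.0]
contact_force: [0.3, -0.3, 0.7]
gripper_width: 0.284
```

```bash
python3 plan.py "[(.5868,.0484,.043,-15.12,1)]"
python3 - <<'E'
from station import *
import cv2
for n in("wrist",):
    c=read_camera(n);cv2.imwrite(f"pics/{n}7.png",c["pixels"][:,:,::-1])
E
```

```text
t 8.00 p [0.5798 0.026  0.0432] a -15.15 tilt 0.02 F [ 0.3 -0.3  0.7] w 0.284
1 [0.0009,-0.0235,0.0002] rz -0.03
```

View pics/wrist7.png

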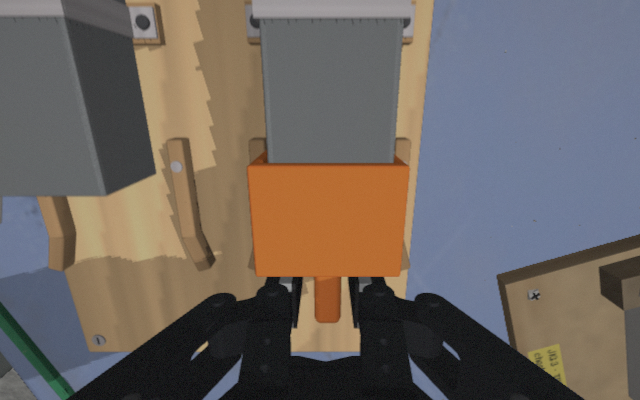

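It has passed the mouth with no force, so it fits. Pushing home.

send_rows:
  commands:
    - {"translation": [0, -0.004, 0], "rot": [0, 0, 0], "grip": 0.024}
    - {"translation": [0, -0.004, 0], "rot": [0, 0, 0], "grip": 0.024}
    - {"translation": [0, -0.004, 0], "rot": [0, 0, 0], "grip": 0.024}
    - {"translation": [0, -0.004, 0], "rot": [0, 0, 0], "grip": 0.024}
    - {"translation": [0, -0.003, 0], "rot": [0, 0, 0], "grip": 0.024}

```text
t: 8.47
eef_pos: [0.585, 0.0447, 0.0433]
tool_rot: [-0.0, 0.991, -0.132, 0.0]
contact_force: [-0.5, -0.2, -1.1]
gripper_width: 0.283
```

send_rows:
  commands:
    - {"translation": [0, -0.002, 0], "rot": [0, 0, 0], "grip": 0.024}
    - {"translation": [0, -0.001, 0], "rot": [0, 0, 0], "grip": 0.024}
    - {"translation": [0, -0.001, 0], "rot": [0, 0, 0], "grip": 0.024}
    - {"translation": [0, -0.001, 0], "rot": [0, 0, 0], "grip": 0.024}
    - {"translation": [0, -0.001, 0], "rot": [0, 0, 0], "grip": 0.024}

```text
t: 8.88
eef_pos: [0.5864, 0.0497, 0.0433]
tool_rot: [0.0, 0.991, -0.132, -0.0]
contact_force: [-0.5, -0.5, -0.4]
gripper_width: 0.28
```

```bash
python3 plan.py "[(.5868,.0484,.043,-15.12,1)]"
```

```text
t 8.88 p [0.5864 0.0497 0.0433] a -15.16 tilt 0.00 F [-0.5 -0.5 -0.4] w 0.280
1 [0.0007,0.0011,0.0003] rz -0.04
```

send_rows:
  commands:
    - {"translation": [0, -0.001, 0], "rot": [0, 0, 0], "grip": 0.024}
    - {"translation": [0, -0.001, 0], "rot": [0, 0, 0], "grip": 0.024}
    - {"translation": [0, -0.001, 0], "rot": [0, 0, 0], "grip": 0.024}
    - {"translation": [0, 0, 0], "rot": [0, 0, 0], "grip": 0.024}
    - {"translation": [0, 0, 0], "rot": [0, 0, 0], "grip": 0.024}

```text
t: 9.3
eef_pos: [0.5873, 0.0529, 0.0433]
tool_rot: [-0.0, 0.991, -0.132, 0.0]
contact_force: [-0.1, 0.4, 0.9]
gripper_width: 0.278
```

send_rows:
  commands:
    - {"translation": [0, -0.001, 0], "rot": [0, 0, 0], "grip": 0.024}
    - {"translation": [0, 0, 0], "rot": [0, 0, 0], "grip": 0.024}
    - {"translation": [0, 0, 0], "rot": [0, 0, 0], "grip": 0.024}
    - {"translation": [0, 0, 0], "rot": [0, 0, 0], "grip": 0.024}
    - {"translation": [0, 0, 0], "rot": [0, 0, 0], "grip": 0.024}

```text
t: 9.72
eef_pos: [0.5874, 0.0531, 0.0433]
tool_rot: [0.0, 0.991, -0.132, -0.0]
contact_force: [-0.6, -3.0, 1.3]
gripper_width: 0.281
```

```bash
python3 plan.py "[(.5868,.0484,.043,-15.12,1)]"
python3 - <<'E'
from station import *
import cv2
for n in("wrist",):
    c=read_camera(n);cv2.imwrite(f"pics/{n}8.png",c["pixels"][:,:,::-1])
E
```

```text
t 9.72 p [0.5874 0.0531 0.0433] a -15.17 tilt 0.03 F [-0.6 -3.   1.3] w 0.281
1 [0.0007,0.0047,0.0003] rz -0.05
```

View pics/wrist8.png

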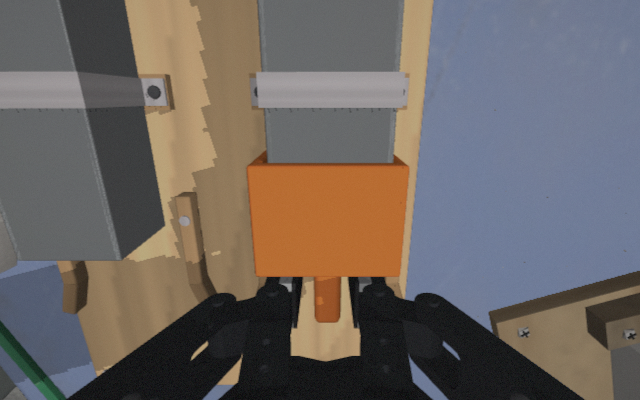

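send_rows:
  commands:
    - {"translation": [0, -0.001, 0], "rot": [0, 0, 0], "grip": 0.024}
    - {"translation": [0, 0, 0], "rot": [0, 0, 0], "grip": 0.024}
    - {"translation": [0, -0.001, 0], "rot": [0, 0, 0], "grip": 0.024}
    - {"translation": [0, 0, 0], "rot": [0, 0, 0], "grip": 0.024}
    - {"translation": [0, 0, 0], "rot": [0, 0, 0], "grip": 0.024}

```text
t: 10.18
eef_pos: [0.5873, 0.0532, 0.0433]
tool_rot: [0.001, 0.991, -0.133, -0.0]
contact_force: [-2.8, -8.1, 3.7]
gripper_width: 0.278
```

```bash
python3 plan.py "[(.5868,.0484,.043,-15.12,1)]"
```

```text
t 10.18 p [0.5873 0.0532 0.0433] a -15.24 tilt 0.15 F [-2.8 -8.1  3.7] w 0.278
1 [0.0007,0.0047,0.0003] rz -0.12
```

The position has stopped while force grows, so it is on the stop. One firmer nudge, then I back off and rise.

send_rows:
  commands:
    - {"translation": [0, -0.002, 0], "rot": [0, 0, 0], "grip": 0.024}
    - {"translation": [0, 0, 0], "rot": [0, 0, 0], "grip": 0.024}
    - {"translation": [0, 0.004, 0], "rot": [0, 0, 0], "grip": 0.024}
    - {"translation": [0, 0.005, 0], "rot": [0, 0, 0], "grip": 0.024}
    - {"translation": [0, 0, -0.01], "rot": [0, 0, 0], "grip": 0.024}

```text
t: 10.6
eef_pos: [0.5848, 0.0486, 0.0521]
tool_rot: [0.0, 0.991, -0.132, -0.001]
contact_force: [-1.2, -0.2, 0.3]
gripper_width: 0.279
```

send_rows:
  commands:
    - {"translation": [0, 0, -0.015], "rot": [0, 0, 0], "grip": 0.024}
    - {"translation": [0, 0, -0.015], "rot": [0, 0, 0], "grip": 0.024}
    - {"translation": [0, 0.01, -0.015], "rot": [0, 0, 0], "grip": 0.024}
    - {"translation": [0, 0.02, -0.015], "rot": [0, 0, 0], "grip": 0.04}
    - {"translation": [0, 0.03, 0], "rot": [0, 0, 0], "grip": 0.04}

```text
t: 11.02
eef_pos: [0.5734, -0.0057, 0.1166]
tool_rot: [-0.002, 0.992, -0.129, 0.003]
contact_force: [0.6, -0.1, -0.4]
gripper_width: 0.469
```

```bash
python3 plan.py "[(.5822,-.3045,.09,-43.5,15)]"
python3 - <<'E'
from station import *
from h import *
c=read_camera("scene");cv2.imwrite("pics/s9.png",cv2.resize(c["pixels"][140:260,170:350,::-1],None,fx=4,fy=4));c=read_camera("wrist");cv2.imwrite("pics/w9.png",c["pixels"][:,:,::-1])
E
```

```text
t 11.02 p [ 0.5734 -0.0057  0.1166] a -14.81 tilt 0.38 F [ 0.6 -0.1 -0.4] w 0.469
1 [0.0057,0.0191,0.0018] rz 1.91
1 [0.0063,0.0189,0.0018] rz 1.91
1 [0.0069,0.0187,0.0018] rz 1.91
1 [0.0075,0.0184,0.0018] rz 1.91
1 [0.0081,0.0182,0.0018] rz 1.91
2 [0.0088,0.0179,0.0018] rz 1.91
2 [0.0093,0.0176,0.0018] rz 1.91
2 [0.0099,0.0173,0.0018] rz 1.91
2 [0.0105,0.0169,0.0018] rz 1.91
2 [0.0111,0.0166,0.0018] rz 1.91
3 [0.0116,0.0162,0.0018] rz 1.91
3 [0.0121,0.0158,0.0018] rz 1.91
3 [0.0127,0.0154,0.0018] rz 1.91
3 [0.0132,0.0150,0.0018] rz 1.91
3 [0.0137,0.0145,0.0018] rz 1.91
```

View pics/s9.png

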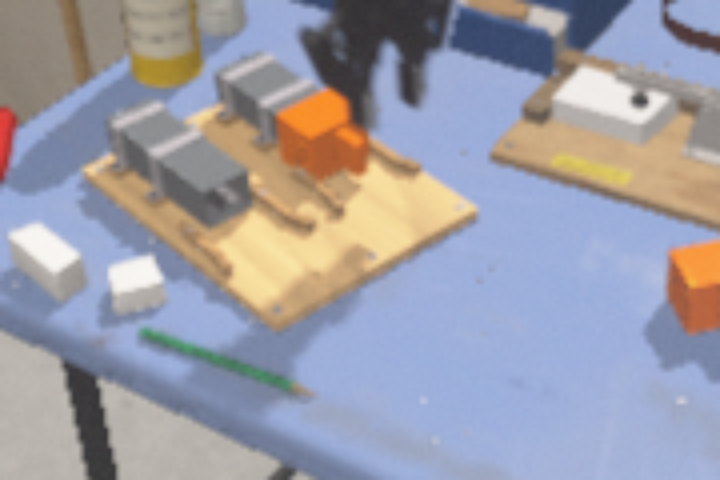

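View pics/w9.png

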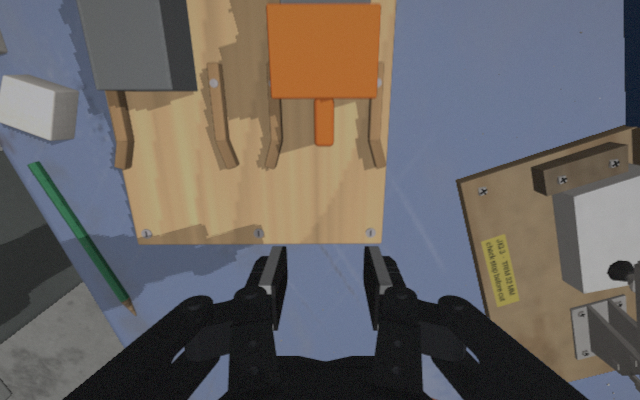

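Scene crop: the first cap sits on the right tube at about (320,130), up against the strap side. Going for the second cap.

send_rows:
  commands:
    - {"translation": [0.0057, 0.0191, 0.0018], "rot": [0, 0, 1.9], "grip": 0.04}
    - {"translation": [0.0063, 0.0189, 0.0018], "rot": [0, 0, 1.9], "grip": 0.04}
    - {"translation": [0.0069, 0.0187, 0.0018], "rot": [0, 0, 1.9], "grip": 0.04}
    - {"translation": [0.0075, 0.0184, 0.0018], "rot": [0, 0, 1.9], "grip": 0.04}
    - {"translation": [0.008, 0.0182, 0.0018], "rot": [0, 0, 1.9], "grip": 0.04}

```text
t: 11.53
eef_pos: [0.5733, -0.1082, 0.1047]
tool_rot: [-0.001, 0.977, -0.214, 0.0]
contact_force: [-0.1, -0.5, -0.2]
gripper_width: 0.472
```

send_rows:
  commands:
    - {"translation": [0.0088, 0.0179, 0.0018], "rot": [0, 0, 1.9], "grip": 0.04}
    - {"translation": [0.0093, 0.0176, 0.0018], "rot": [0, 0, 1.9], "grip": 0.04}
    - {"translation": [0.01, 0.0173, 0.0018], "rot": [0, 0, 1.9], "grip": 0.04}
    - {"translation": [0.0105, 0.017, 0.0018], "rot": [0, 0, 1.9], "grip": 0.04}
    - {"translation": [0.011, 0.0166, 0.0018], "rot": [0, 0, 1.9], "grip": 0.04}

```text
t: 11.95
eef_pos: [0.5759, -0.208, 0.0956]
tool_rot: [-0.001, 0.956, -0.294, 0.0]
contact_force: [0.1, -0.2, 0.4]
gripper_width: 0.471
```

send_rows:
  commands:
    - {"translation": [0.0116, 0.0162, 0.0018], "rot": [0, 0, 1.9], "grip": 0.04}
    - {"translation": [0.012, 0.0158, 0.0018], "rot": [0, 0, 1.9], "grip": 0.04}
    - {"translation": [0.0127, 0.0154, 0.0018], "rot": [0, 0, 1.9], "grip": 0.04}
    - {"translation": [0.013, 0.015, 0.0018], "rot": [0, 0, 1.9], "grip": 0.04}
    - {"translation": [0.0137, 0.0145, 0.0018], "rot": [0, 0, 2.0], "grip": 0.04}

```text
t: 12.37
eef_pos: [0.5785, -0.3075, 0.0865]
tool_rot: [-0.001, 0.928, -0.373, 0.0]
contact_force: [0.3, 1.0, -0.6]
gripper_width: 0.47
```

send_rows:
  commands:
    - {"translation": [0, 0, 0], "rot": [0, 0, 0], "grip": 0.04}
    - {"translation": [0, 0, 0], "rot": [0, 0, 0], "grip": 0.04}
    - {"translation": [0, 0, 0], "rot": [0, 0, 0], "grip": 0.04}
    - {"translation": [0, 0, 0], "rot": [0, 0, 0], "grip": 0.04}
    - {"translation": [0, 0, 0], "rot": [0, 0, 0], "grip": 0.04}

```text
t: 12.78
eef_pos: [0.5782, -0.3061, 0.0863]
tool_rot: [-0.001, 0.928, -0.372, -0.0]
contact_force: [0.6, 1.1, -0.6]
gripper_width: 0.469
```

```bash
python3 plan.py "[(.5822,-.3045,.029,-43.5,5)]"
python3 - <<'E'
from station import *
from h import *
c=read_camera("wrist");cv2.imwrite("pics/w10.png",c["pixels"][:,:,::-1])
print(fitcap([c],(.608,-.2773,46.5,[-4,4])))
E
```

```text
t 12.78 p [ 0.5782 -0.3061  0.0863] a -43.62 tilt 0.06 F [ 0.6  1.1 -0.6] w 0.469
1 [0.0004,-0.0008,0.0115] rz -0.02
1 [0.0004,-0.0008,0.0115] rz -0.02
1 [0.0004,-0.0008,0.0115] rz -0.02
1 [0.0004,-0.0008,0.0115] rz -0.02
1 [0.0004,-0.0008,0.0115] rz -0.02
(array([ 608. , -277.3,   42.5]), np.float64(0.0))
```

View pics/w10.png

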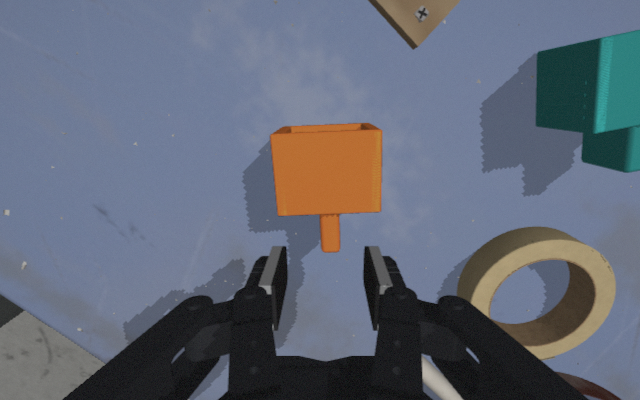

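The cap is about 5 px right of the jaw centre and turned about 2°. The masking tape (edge at x≈460) is clear. Correcting while descending.

send_rows:
  commands:
    - {"translation": [0.001, -0.002, 0.008], "rot": [0, 0, -0.8], "grip": 0.04}
    - {"translation": [0.001, -0.002, 0.012], "rot": [0, 0, -0.8], "grip": 0.04}
    - {"translation": [0.0005, 0, 0.012], "rot": [0, 0, 0], "grip": 0.04}
    - {"translation": [0, 0, 0.012], "rot": [0, 0, 0], "grip": 0.04}
    - {"translation": [0, 0, 0.012], "rot": [0, 0, 0], "grip": 0.04}

```text
t: 13.25
eef_pos: [0.5817, -0.3062, 0.0283]
tool_rot: [-0.0, 0.933, -0.36, -0.001]
contact_force: [1.0, 0.1, 0.5]
gripper_width: 0.468
```

send_rows:
  commands:
    - {"translation": [0, 0, 0], "rot": [0, 0, 0], "grip": 0.0}
    - {"translation": [0, 0, 0], "rot": [0, 0, 0], "grip": 0.0}
    - {"translation": [0, 0, 0], "rot": [0, 0, 0], "grip": 0.0}
    - {"translation": [0, 0, 0], "rot": [0, 0, 0], "grip": 0.0}
    - {"translation": [0, 0, 0], "rot": [0, 0, 0], "grip": 0.0}
  force: 40

```text
t: 13.67
eef_pos: [0.5825, -0.3069, 0.0309]
tool_rot: [0.0, 0.933, -0.36, 0.001]
contact_force: [-0.3, -0.1, 0.6]
gripper_width: 0.131
```

```bash
python3 plan.py "[(.5822,-.3045,.029,-43.5,5)]"|head -1
python3 - <<'E'
from station import *
from h import *
c=read_camera("wrist");cv2.imwrite("pics/w11.png",c["pixels"][:,:,::-1])
E
```

```text
t 13.67 p [ 0.5825 -0.3069  0.0309] a -42.15 tilt 0.06 F [-0.3 -0.1  0.6] w 0.131
```

View pics/w11.png

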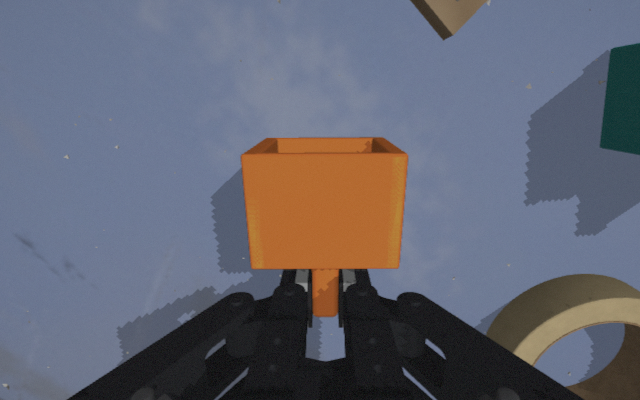

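It is gripped squarely, and the bore floor looks narrower (277–373), as expected for the left tube. Lift and carry.

send_rows:
  commands:
    - {"translation": [0, 0, -0.01], "rot": [0, 0, 0], "grip": 0.0}
    - {"translation": [0, 0, -0.015], "rot": [0, 0, 0], "grip": 0.0}
    - {"translation": [0, 0, -0.015], "rot": [0, 0, 0], "grip": 0.0}
    - {"translation": [0, 0, -0.015], "rot": [0, 0, 0], "grip": 0.0}
    - {"translation": [0, 0, -0.01], "rot": [0, 0, 0], "grip": 0.0}

```text
t: 14.13
eef_pos: [0.5831, -0.3073, 0.0986]
tool_rot: [0.0, 0.933, -0.36, 0.002]
contact_force: [0.1, -0.2, -0.2]
gripper_width: 0.132
```

```bash
python3 plan.py "[(.4537,-.0248,.065,-15.12,15)]"
```

```text
t 14.13 p [ 0.5831 -0.3073  0.0986] a -42.15 tilt 0.20 F [ 0.1 -0.2 -0.2] w 0.132
1 [-0.0190,-0.0082,0.0022] rz -1.80
1 [-0.0188,-0.0088,0.0022] rz -1.80
1 [-0.0185,-0.0094,0.0022] rz -1.80
1 [-0.0182,-0.0099,0.0022] rz -1.80
1 [-0.0179,-0.0105,0.0022] rz -1.80
2 [-0.0175,-0.0111,0.0022] rz -1.80
2 [-0.0172,-0.0116,0.0022] rz -1.80
2 [-0.0168,-0.0121,0.0022] rz -1.80
2 [-0.0164,-0.0127,0.0022] rz -1.80
2 [-0.0160,-0.0132,0.0022] rz -1.80
3 [-0.0156,-0.0137,0.0022] rz -1.80
3 [-0.0151,-0.0141,0.0022] rz -1.80
3 [-0.0147,-0.0146,0.0022] rz -1.80
3 [-0.0142,-0.0151,0.0022] rz -1.80
3 [-0.0137,-0.0155,0.0022] rz -1.80
```

send_rows:
  commands:
    - {"translation": [-0.019, -0.0082, 0.0022], "rot": [0, 0, -1.8], "grip": 0.0}
    - {"translation": [-0.0188, -0.0088, 0.0022], "rot": [0, 0, -1.8], "grip": 0.0}
    - {"translation": [-0.0185, -0.0094, 0.0022], "rot": [0, 0, -1.8], "grip": 0.0}
    - {"translation": [-0.0182, -0.01, 0.0022], "rot": [0, 0, -1.8], "grip": 0.0}
    - {"translation": [-0.0179, -0.0105, 0.0022], "rot": [0, 0, -1.8], "grip": 0.0}

```text
t: 14.55
eef_pos: [0.539, -0.2115, 0.0854]
tool_rot: [-0.0, 0.959, -0.285, 0.001]
contact_force: [0.7, 0.8, -0.9]
gripper_width: 0.133
```

send_rows:
  commands:
    - {"translation": [-0.0175, -0.011, 0.0022], "rot": [0, 0, -1.8], "grip": 0.0}
    - {"translation": [-0.0172, -0.0116, 0.0022], "rot": [0, 0, -1.8], "grip": 0.0}
    - {"translation": [-0.0168, -0.0121, 0.0022], "rot": [0, 0, -1.8], "grip": 0.0}
    - {"translation": [-0.0164, -0.0127, 0.0022], "rot": [0, 0, -1.8], "grip": 0.0}
    - {"translation": [-0.016, -0.0132, 0.0022], "rot": [0, 0, -1.8], "grip": 0.0}

```text
t: 14.97
eef_pos: [0.496, -0.1173, 0.0743]
tool_rot: [-0.0, 0.978, -0.208, 0.001]
contact_force: [0.0, -0.3, -1.0]
gripper_width: 0.131
```

send_rows:
  commands:
    - {"translation": [-0.0156, -0.0137, 0.0022], "rot": [0, 0, -1.8], "grip": 0.0}
    - {"translation": [-0.015, -0.0141, 0.0022], "rot": [0, 0, -1.8], "grip": 0.0}
    - {"translation": [-0.0147, -0.0146, 0.0022], "rot": [0, 0, -1.8], "grip": 0.0}
    - {"translation": [-0.0142, -0.015, 0.0022], "rot": [0, 0, -1.8], "grip": 0.0}
    - {"translation": [-0.0137, -0.0155, 0.0022], "rot": [0, 0, -1.8], "grip": 0.0}

```text
t: 15.38
eef_pos: [0.4531, -0.0232, 0.0632]
tool_rot: [-0.0, 0.991, -0.131, 0.001]
contact_force: [0.9, 0.6, -1.1]
gripper_width: 0.13
```

send_rows:
  commands:
    - {"translation": [0, 0, 0.005], "rot": [0, 0, 0], "grip": 0.0}
    - {"translation": [0, 0, 0.005], "rot": [0, 0, 0], "grip": 0.0}
    - {"translation": [0, 0, 0], "rot": [0, 0, 0], "grip": 0.0}
    - {"translation": [0, 0, 0], "rot": [0, 0, 0], "grip": 0.0}
    - {"translation": [0, 0, 0], "rot": [0, 0, 0], "grip": 0.0}

```text
t: 15.8
eef_pos: [0.4535, -0.025, 0.0526]
tool_rot: [0.0, 0.991, -0.133, 0.0]
contact_force: [-0.2, 0.1, -0.1]
gripper_width: 0.131
```

```bash
python3 plan.py "[(.4537,-.0228,.043,-15.12,4)]"
python3 - <<'E'
from station import *
from h import *
c=read_camera("wrist");cv2.imwrite("pics/w12.png",c["pixels"][:,:,::-1])
E
```

```text
t 15.80 p [ 0.4535 -0.025   0.0526] a -15.25 tilt 0.05 F [-0.2  0.1 -0.1] w 0.131
1 [-0.0001,-0.0006,0.0024] rz -0.03
1 [-0.0001,-0.0006,0.0024] rz -0.03
1 [-0.0001,-0.0006,0.0024] rz -0.03
1 [-0.0001,-0.0006,0.0024] rz -0.03
```

View pics/w12.png

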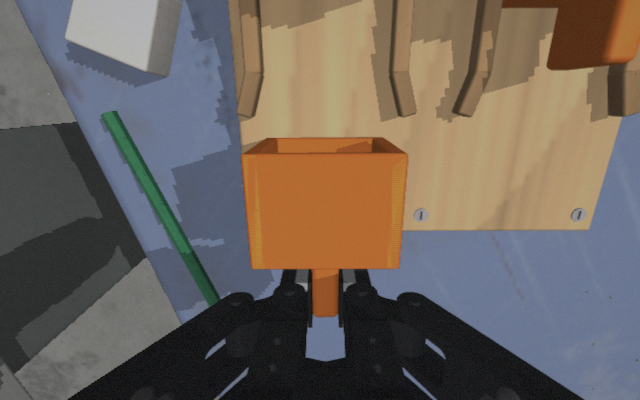

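Aligned with the left lane (cap centre 325, flares 236–415). Lowering and releasing.

send_rows:
  commands:
    - {"translation": [0, 0, 0.003], "rot": [0, 0, 0], "grip": 0.0}
    - {"translation": [0, 0, 0.003], "rot": [0, 0, 0], "grip": 0.0}
    - {"translation": [0, 0, 0.003], "rot": [0, 0, 0], "grip": 0.0}
    - {"translation": [0, 0, 0], "rot": [0, 0, 0], "grip": 0.0}
    - {"translation": [0, 0, 0], "rot": [0, 0, 0], "grip": 0.0}

```text
t: 16.27
eef_pos: [0.4527, -0.0241, 0.043]
tool_rot: [0.0, 0.991, -0.132, -0.0]
contact_force: [-0.3, 0.3, -0.7]
gripper_width: 0.135
```

send_rows:
  commands:
    - {"translation": [0, 0, 0], "rot": [0, 0, 0], "grip": 0.024}
    - {"translation": [0, 0, 0], "rot": [0, 0, 0], "grip": 0.024}
    - {"translation": [0, 0, 0], "rot": [0, 0, 0], "grip": 0.024}
    - {"translation": [0, -0.002, 0], "rot": [0, 0, 0], "grip": 0.024}
    - {"translation": [0, -0.006, 0], "rot": [0, 0, 0], "grip": 0.024}

```text
t: 16.68
eef_pos: [0.4549, -0.0168, 0.0434]
tool_rot: [0.0, 0.991, -0.133, 0.0]
contact_force: [-0.2, -0.8, 0.6]
gripper_width: 0.28
```

send_rows:
  commands:
    - {"translation": [0, -0.007, 0], "rot": [0, 0, 0], "grip": 0.024}
    - {"translation": [0, -0.007, 0], "rot": [0, 0, 0], "grip": 0.024}
    - {"translation": [0, -0.007, 0], "rot": [0, 0, 0], "grip": 0.024}
    - {"translation": [0, -0.007, 0], "rot": [0, 0, 0], "grip": 0.024}
    - {"translation": [0, -0.005, 0], "rot": [0, 0, 0], "grip": 0.024}

```text
t: 17.1
eef_pos: [0.4642, 0.0167, 0.0433]
tool_rot: [-0.0, 0.991, -0.131, 0.0]
contact_force: [-0.1, -1.1, 1.0]
gripper_width: 0.285
```

```bash
python3 plan.py "[(.4819,.082,.043,-15.12,10)]"|head -2
python3 - <<'E'
from station import *
from h import *
c=read_camera("wrist");cv2.imwrite("pics/w13.png",c["pixels"][:,:,::-1])
E
```

```text
t 17.10 p [0.4642 0.0167 0.0433] a -15.10 tilt 0.03 F [-0.1 -1.1  1. ] w 0.285
1 [0.0000,-0.0068,0.0000] rz 0.00
```

View pics/w13.png

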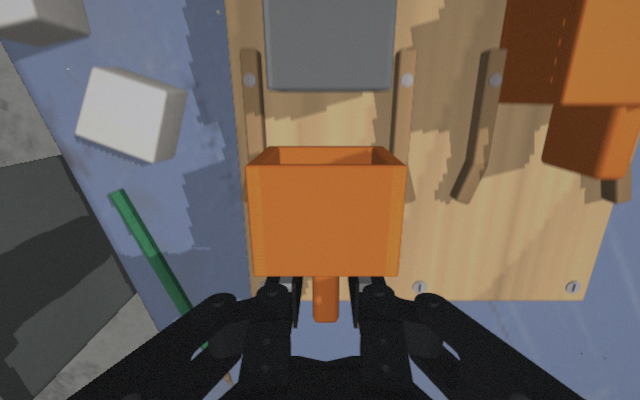

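The cap is between the guides and the narrower tube (265–395) lies ahead. Pushing on.

send_rows:
  commands:
    - {"translation": [0, -0.006, 0], "rot": [0, 0, 0], "grip": 0.024}
    - {"translation": [0, -0.005, 0], "rot": [0, 0, 0], "grip": 0.024}
    - {"translation": [0, -0.004, 0], "rot": [0, 0, 0], "grip": 0.024}
    - {"translation": [0, -0.004, 0], "rot": [0, 0, 0], "grip": 0.024}
    - {"translation": [0, -0.004, 0], "rot": [0, 0, 0], "grip": 0.024}

```text
t: 17.57
eef_pos: [0.4696, 0.0381, 0.0433]
tool_rot: [-0.0, 0.991, -0.132, -0.0]
contact_force: [-0.3, -0.3, -1.1]
gripper_width: 0.282
```

send_rows:
  commands:
    - {"translation": [0, -0.003, 0], "rot": [0, 0, 0], "grip": 0.024}
    - {"translation": [0, -0.003, 0], "rot": [0, 0, 0], "grip": 0.024}
    - {"translation": [0, -0.003, 0], "rot": [0, 0, 0], "grip": 0.024}
    - {"translation": [0, -0.003, 0], "rot": [0, 0, 0], "grip": 0.024}
    - {"translation": [0, -0.003, 0], "rot": [0, 0, 0], "grip": 0.024}

```text
t: 17.98
eef_pos: [0.4735, 0.0525, 0.0433]
tool_rot: [-0.0, 0.991, -0.132, -0.0]
contact_force: [0.4, -1.1, -0.3]
gripper_width: 0.279
```

```bash
python3 plan.py "[(.4819,.082,.043,-15.12,1)]"
python3 - <<'E'
from station import *
from h import *
c=read_camera("wrist");cv2.imwrite("pics/w14.png",c["pixels"][:,:,::-1])
E
```

```text
t 17.98 p [0.4735 0.0525 0.0433] a -15.15 tilt 0.01 F [ 0.4 -1.1 -0.3] w 0.279
1 [0.0003,-0.0307,0.0003] rz -0.03
```

View pics/w14.png

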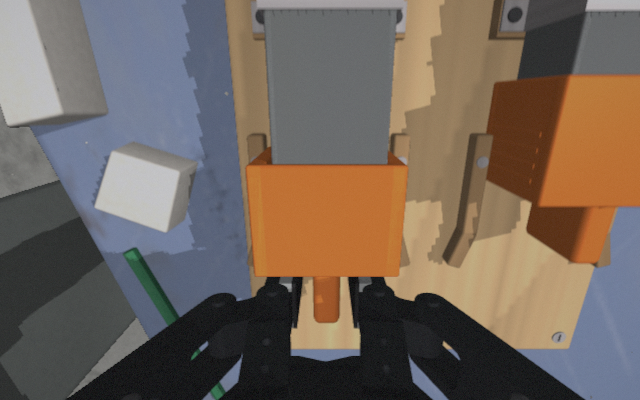

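It has entered the tube with no force. Pushing home.

send_rows:
  commands:
    - {"translation": [0, -0.004, 0], "rot": [0, 0, 0], "grip": 0.024}
    - {"translation": [0, -0.004, 0], "rot": [0, 0, 0], "grip": 0.024}
    - {"translation": [0, -0.004, 0], "rot": [0, 0, 0], "grip": 0.024}
    - {"translation": [0, -0.004, 0], "rot": [0, 0, 0], "grip": 0.024}
    - {"translation": [0, -0.004, 0], "rot": [0, 0, 0], "grip": 0.024}

```text
t: 18.45
eef_pos: [0.4789, 0.0721, 0.0433]
tool_rot: [-0.0, 0.991, -0.132, -0.0]
contact_force: [-0.3, -0.6, -0.8]
gripper_width: 0.279
```

send_rows:
  commands:
    - {"translation": [0, -0.002, 0], "rot": [0, 0, 0], "grip": 0.024}
    - {"translation": [0, -0.002, 0], "rot": [0, 0, 0], "grip": 0.024}
    - {"translation": [0, -0.001, 0], "rot": [0, 0, 0], "grip": 0.024}
    - {"translation": [0, -0.001, 0], "rot": [0, 0, 0], "grip": 0.024}
    - {"translation": [0, -0.001, 0], "rot": [0, 0, 0], "grip": 0.024}

```text
t: 18.87
eef_pos: [0.4806, 0.0782, 0.0433]
tool_rot: [0.0, 0.991, -0.132, -0.0]
contact_force: [-1.2, -0.5, 0.3]
gripper_width: 0.278
```

send_rows:
  commands:
    - {"translation": [0, -0.001, 0], "rot": [0, 0, 0], "grip": 0.024}
    - {"translation": [0, -0.001, 0], "rot": [0, 0, 0], "grip": 0.024}
    - {"translation": [0, 0, 0], "rot": [0, 0, 0], "grip": 0.024}
    - {"translation": [0, 0, 0], "rot": [0, 0, 0], "grip": 0.024}
    - {"translation": [0, 0, 0], "rot": [0, 0, 0], "grip": 0.024}

```text
t: 19.28
eef_pos: [0.4812, 0.0803, 0.0433]
tool_rot: [-0.0, 0.991, -0.132, 0.0]
contact_force: [-0.9, -0.7, -0.2]
gripper_width: 0.282
```

```bash
python3 plan.py "[(.4819,.082,.043,-15.12,1)]"
```

```text
t 19.28 p [0.4812 0.0803 0.0433] a -15.14 tilt 0.01 F [-0.9 -0.7 -0.2] w 0.282
1 [0.0003,-0.0018,0.0003] rz -0.02
```

send_rows:
  commands:
    - {"translation": [0, -0.001, 0], "rot": [0, 0, 0], "grip": 0.024}
    - {"translation": [0, -0.001, 0], "rot": [0, 0, 0], "grip": 0.024}
    - {"translation": [0, -0.001, 0], "rot": [0, 0, 0], "grip": 0.024}
    - {"translation": [0, 0, 0], "rot": [0, 0, 0], "grip": 0.024}
    - {"translation": [0, 0, 0], "rot": [0, 0, 0], "grip": 0.024}

```text
t: 19.7
eef_pos: [0.4815, 0.0817, 0.0433]
tool_rot: [0.001, 0.991, -0.132, -0.0]
contact_force: [-0.3, -6.5, 2.2]
gripper_width: 0.278
```

send_rows:
  commands:
    - {"translation": [0, -0.001, 0], "rot": [0, 0, 0], "grip": 0.024}
    - {"translation": [0, 0, 0], "rot": [0, 0, 0], "grip": 0.024}
    - {"translation": [0, 0, 0], "rot": [0, 0, 0], "grip": 0.024}
    - {"translation": [0, 0, 0], "rot": [0, 0, 0], "grip": 0.024}
    - {"translation": [0, 0, 0], "rot": [0, 0, 0], "grip": 0.024}

```text
t: 20.12
eef_pos: [0.4815, 0.0817, 0.0433]
tool_rot: [0.001, 0.991, -0.133, -0.0]
contact_force: [-1.8, -7.6, 5.1]
gripper_width: 0.279
```

Stopped at (0.4815, 0.0817), against a predicted (0.4819, 0.082). One firmer nudge, then retreat.

send_rows:
  commands:
    - {"translation": [0, -0.002, 0], "rot": [0, 0, 0], "grip": 0.024}
    - {"translation": [0, 0, 0], "rot": [0, 0, 0], "grip": 0.024}
    - {"translation": [0, 0.004, 0], "rot": [0, 0, 0], "grip": 0.024}
    - {"translation": [0, 0.005, 0], "rot": [0, 0, 0], "grip": 0.024}
    - {"translation": [0, 0, -0.01], "rot": [0, 0, 0], "grip": 0.024}

```text
t: 20.53
eef_pos: [0.4791, 0.0766, 0.0525]
tool_rot: [0.001, 0.991, -0.132, -0.001]
contact_force: [-0.7, -0.9, -0.2]
gripper_width: 0.28
```

send_rows:
  commands:
    - {"translation": [0, 0, -0.015], "rot": [0, 0, 0], "grip": 0.024}
    - {"translation": [0, 0, -0.015], "rot": [0, 0, 0], "grip": 0.024}
    - {"translation": [0, 0.01, -0.015], "rot": [0, 0, 0], "grip": 0.024}
    - {"translation": [0, 0.03, -0.015], "rot": [0, 0, 0], "grip": 0.04}
    - {"translation": [0, 0.04, -0.015], "rot": [0, 0, 0], "grip": 0.04}

```text
t: 20.95
eef_pos: [0.4609, 0.0033, 0.1293]
tool_rot: [-0.001, 0.992, -0.129, 0.001]
contact_force: [1.2, -0.8, 0.7]
gripper_width: 0.466
```

send_rows:
  commands:
    - {"translation": [0, 0.04, -0.01], "rot": [0, 0, 0], "grip": 0.04}
    - {"translation": [0, 0.04, -0.01], "rot": [0, 0, 0], "grip": 0.04}
    - {"translation": [0, 0.04, 0], "rot": [0, 0, 0], "grip": 0.04}
    - {"translation": [0, 0.04, 0], "rot": [0, 0, 0], "grip": 0.04}
    - {"translation": [0, 0.02, 0], "rot": [0, 0, 0], "grip": 0.04}

```text
t: 21.37
eef_pos: [0.4115, -0.1765, 0.1492]
tool_rot: [0.0, 0.991, -0.134, 0.001]
contact_force: [0.4, -0.2, 0.3]
gripper_width: 0.467
```

Run:
```python
from station import *
from h import *
t=read_camera("top");s=read_camera("scene")
for n,y,z in(("L",.055,.012),("R",-.055,.012)):
    h=B(.0185,y,0);print(n,"home",h[:2].round(4))
    for nm,cs in(("top",[t]),("scene",[s])):
        v,f=fitcap(cs,(h[0],h[1],BY,[-3,3]),.012);d=v[:2]/1e3-BO;a=np.radians(BY)
        print(nm,v.round(1),"board mm",(d@[np.cos(a),np.sin(a)]*1e3).round(1),(d@[-np.sin(a),np.cos(a)]*1e3).round(1),f)
cv2.imwrite("pics/t15.png",cv2.resize(t["pixels"][170:290,150:350,::-1],None,fx=4,fy=4));cv2.imwrite("pics/s15.png",s["pixels"][:,:,::-1])
print({k:np.round(v,3) for k,v in get_obs().items() if k in("t","eef_pos","contact_force")})
```

```text
L home [0.4904 0.1133]
top [490.4 114.7  74.5] board mm 19.8 55.4 244.8392156862745
scene [492.5 116.   74.9] board mm 21.6 53.7 276.2313725490196
R home [0.5966 0.0846]
top [596.6  86.   75. ] board mm 19.9 -54.6 197.1529411764706
scene [598.   86.5  75. ] board mm 20.6 -55.9 362.478431372549
{'t': np.float64(21.467), 'eef_pos': array([ 0.412, -0.176,  0.149]), 'contact_force': array([ 0.894,  0.534, -0.274])}
```

View pics/t15.png

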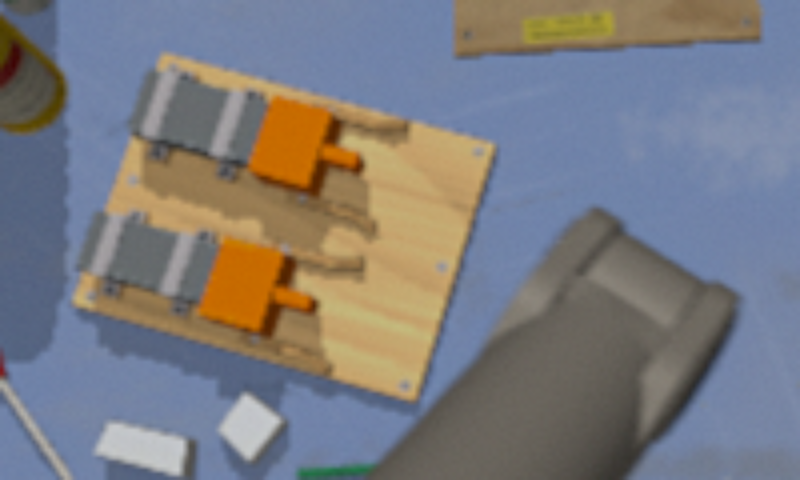

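View pics/s15.png

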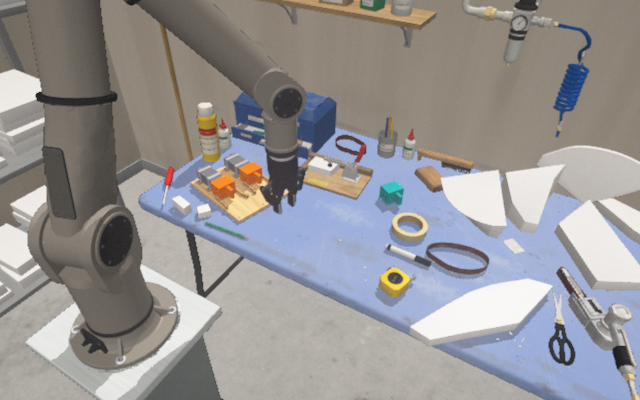

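Both caps measure x ≈ 19.8–21.6 mm against a nominal 18.5 mm, which is within calibration error, at the same depth in both lanes and square to the tubes. The bystanders and the turquoise part look unmoved. Handing in.

Run:
```python
from station import *
print(hand_in())
```

```text
the job is handed in; nothing more can be done
None
```

Both orange caps are on their tubes and pushed home, and the job is handed in at about 21.5 s of the 70 s allowed.

- **Right lane:** the near cap went here, on the 49×33 tube. I judged its bore from a wrist picture and the tube widths from the top camera. So I took it straight to the right tube without first trying it at the left mouth. It went past the mouth without resistance.
- **Left lane:** the far cap went here, on the 44×38 tube, also without resistance.
- **Pushing:** I set each cap on the deck, loosened the fingers and pushed on the closed end. Each stopped dead at about 8 N, then I gave it one firmer nudge whose force I did not read.
- **Last checks:** top-camera fits put both cap centres 19.8–19.9 mm past the mouths, against a nominal 18.5 mm. The scene camera gave 20.6–21.6 mm. Those fits were rough, but both caps read nearly the same depth and were square to within 0.4°. The left cap also stopped within 1 mm of its predicted end point.
- **Surroundings:** in the final scene view the tape measure, masking tape, marker and turquoise look-alike looked unmoved. The robot was clear and touching nothing.

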